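Rig the magneto tester: crank lever onto the splined shaft, bent link into the terminals

ROBOT

A 6-joint arm with a two-finger parallel gripper is mounted at the origin on the work surface. World frame = base frame: x ahead of the robot, y to its left, z up, the work surface at z = 0. Lengths are in m, angles in rad, forces in N, time in s.
With the tool pointing down it reaches from about 0.375 to 0.975 m from the base axis. Payload 3.8 kg.
Tool frame: the origin (TCP) lies on the centre line of the jaws, within the pads' length; the fingertips stand 22 mm ahead of it and the grasp point (between the pads) lies 3 mm ahead of it; x points along the fingers, y is the direction in which the jaws open and shut, and the axes are right-handed (so a half turn about x gives the same grasp; the last joint's range is limited). The gripper opens to 85 mm and grips with 20 to 120 N. Pads are 22 mm wide; open, the fingers measure 114 mm over their backs; the gripper's body (76 mm by 85 mm) begins 54 mm behind the grasp point. The pads swing forward as they close: fully open they stand 13 mm farther back than shut.
Start: joints at [1.215, 0.264, 1.604, -0, 1.274, -0.037], TCP at [0.212, 0.641, 0.219] pointing down, gripper open.
Joint ranges: [-2.63, 2.63], [-0.94, 2.18], [0.31, 2.57], [-1.31, 4.45], [0, 2.66], [-2.55, 2.55]. Speed limits (rad/s): [2.57, 2.57, 3.14, 3.14, 3.14, 3.14].

INTERFACE

Orientations are given as a rotation vector (axis times angle).
In Python, from workcell import monitor, eyes, finish_job gives the robot as it stands. The module is installed in compiled form; this text tells all that it offers.
- The arm moves only by the tool play_rows, never from a script. Its argument "deltas" is a list of rows, each an object of numbers: "wx", "wy", "wz": the turn, a rotation vector about the world's x, y, z in degrees; "x", "y", "z": the shift along the world's x, y, z in mm; "fingers": the closure, from -1 (fully open) to 1 (shut), so that 0 is half open. A call has 1 to 20 rows; each row is the pose to reach, as a shift and turn from the pose commanded when the call began; what a row does not reach only later rows make up. A row lasts 1/8 s, in which the tool goes at most 62.5 mm and 10.7 degrees, less where a joint would pass 70% of its speed; a pose out of reach is approached as far as the arm can. A call with a gripper value outside its range is refused whole. The fingers move at their own pace and stop on an object; "grip_force" is the grip in N (left out, the last holds). Time passes only in rows, so rows that repeat a pose let the fingers close. It gives the time, the measured TCP pose, the force and the opening at its end, in the units of the state.
- monitor.read_state(): the state, without advancing time (a new reading comes with each control period).
- eyes.read_camera(name): name is "side" or "top"; returns a dict with "frame" (400x640x3 uint8, red, green, blue), "depth" (400x640 float32, m along the optical axis (not along the pixel's ray), 0 where there is no reading), "K" (3x3 intrinsics, pixels), "view" (4x4, takes a point from world to camera coordinates). Camera axes: x right, y down, z forward; pixel columns grow to the right and rows downward; lengths in m; the calibration is good to about 2 mm. A picture is of the moment at which its call begins.
- finish_job(): hands the job in, once; it reports no verdict.
The state is a dict: "time": time; "q": joint angles; "joint_vel": joint speeds; "joint_torque": joint torques, N m; "tool_pos": TCP position; "tcp_rot": TCP orientation; "wrist_force": force on the tool from outside, world axes, zero at the start; "torque": the same for the moment, N m; "width": opening from 0.0 (shut) to 1.0 (fully open).
Only numpy, scipy, OpenCV 4.12 (cv2) and the standard library are available. Lean on these libraries where they do the work, as an engineer would, in place of code of your own. Each camera call takes 0.05 s, during which the arm holds its last target.

TASK

Get the magneto tester ready for a run: turn the crank lever so its three-slot bore matches the three splines of the sloping drive shaft and slide it fully home against the collar, and lay the bent brass link level in the two notched terminal posts, one end in each, its grip midway between them. Either may be done first; leave both let go and at rest, and do not shift the other parts lying on the bench.

Things in the scene. Friction and masses are not known exactly. Their poses are not given: they have to be found in the camera images.
- tester: Grey sloping tester case, fixed: 250 mm wide, 170 mm up the slope, 55 mm thick, its panel square to the shaft, panel centre 88 mm above the bench; red button and green lamp 92 mm either side of the shaft, standing 18 mm off the panel. Origin on the bench under the middle of the panel, x away from the robot at yaw 0.
- shaft_seat (a point): Drive shaft: point on its axis at the flat top of the 60 mm round collar (22 mm off the panel), where the hub's underside must rest. z runs out along the shaft, 28 deg from vertical, leaning to the robot. Stands 38 mm beyond the point. Three splines, a T end-on: along its own -x (tip red), +y and -y, each 9 mm wide, reaching 15 mm from the axis; last 10 mm stepped down, to 2.6 mm a side.
- shaft (a joint): Rotation of the drive shaft about its axis, rad; 0 with the red middle spline straight down the slope, positive anticlockwise seen from its tip; stops at +-0.6, starts within +-0.5. Stiff: about 0.3 N m to turn, stays where it is.
- lever_hub (a point): Crank lever, 0.4 kg, lying flat, bore upright. Point: centre of its steel 46 x 46 x 40 mm tall square hub (20 mm above the underside), on the bore axis; z up. An aluminium arm 22 mm wide, 12 mm thick, level with the underside, runs along its own -x to a 30 mm round end 100 mm from the bore with a black knob 32 mm high. The hub's flat sides facing +-y may be gripped.
- lever_bore (a point): The lever's bore axis at the hub's underside; axes as lever_hub; meets shaft_seat, axes alike, when home (arm along the shaft's -x). The through bore is a T-shaped slot, legs 12 mm wide reaching 16.5 mm from the axis along -x (towards the arm, red mark on top), +y and -y: 1.5 mm clearance a side on the splines; it fits one way only.
- lever: The same lever; origin and axes as lever_bore
- link_center (a point): Bent brass link, 0.22 kg: 12 mm rod bent to a level Z, on a black grip 44 (x) x 26 (y) x 32 mm tall that it lies on. Point: centre of the grip, 16 mm above its underside; the rod's axis is 9 mm above the point. End legs parallel to its x, from 46 to 98 mm out: at y = +36 mm on the +x side, y = -36 mm on the -x side. Half a turn about z makes no difference.
- link: The same link; origin at the underside of its grip, axes the same
- link_seat (a point): Fixed terminal block, dark base 190 x 120 x 14 mm, two red posts 24 mm thick in x, at x = +70, y = +36 and x = -70, y = -36 mm of this point. Notches run along x, 16 mm wide, floor 50 mm above the bench, mouth flared to about 30 mm, top 72 mm. Point: midway between the posts, 47 mm above the bench, where the grip's centre hangs when the rod lies in both notches, x along this x (either way).
- condenser: brass condenser, upright, 36 mm dia, 74 mm tall; origin under its centre
- coil_cap: black bakelite coil cap, 72 mm dia, 60 mm tall; origin under its centre
- retainer: steel spring retainer ring, 72 mm dia, 14 mm tall; origin under its centre
- pole_piece: chunky aluminium pole piece, U-shaped, 50 x 85 x 52 mm tall; origin under its centre
- screwdriver: screwdriver lying along its x, 190 mm; origin underneath
- grease_tin: grease tin, 64 mm dia, 75 mm tall; origin under its centre
Not all that is in view belongs to the job. What is shaped like the part that bears link_seat but green is not meant.

How it is judged:
By the outcome, as a careful person would: the job done as asked, in the order asked, and still so for the second after the job is handed in, with the robot touching nothing.
It also fails if it takes over 58 s, if anything falls off the work surface, if the arm or the gripper's body presses on something with over 40 N, if the wrist force passes 120 N, or if a joint passes its speed limit or range.

## Working session

There is one attempt and no reset: what is moved stays moved. The work goes in short steps, Python scripts to look and compute and a tool call to move; the robot and the scene stay as the last step left them, time stands still between calls to the robot, and variables do not carry over. Pictures are saved under pics/ and viewed, and the job is handed in when it is done.

Besides the shell and the picture viewer there is one more tool, called as name(argument=value, ...), one argument or row to a line, values as JSON. play_rows: Moves the arm, as the interface text tells. Its arguments: {"type":"object","properties":{"deltas":{"type":"array"},"grip_force":{"type":"number"}},"required":["deltas"]}

```bash
mkdir -p pics; python3 - <<'E'
from workcell import monitor, eyes
import cv2, numpy as np, pickle
print(monitor.read_state())
for n in ("side","top"):
    d=eyes.read_camera(n); pickle.dump(d,open(f"{n}0.pkl","wb"))
    cv2.imwrite(f"pics/{n}0.png",d["frame"][...,::-1]); print(d["K"],d["view"])
E
```

```text
{'time': 0.0, 'q': array([ 1.21506160e+00,  2.64753092e-01,  1.60538887e+00,  1.86266314e-05,
        1.27363734e+00, -3.69177747e-02]), 'joint_vel': array([-1.00239117e-03, -8.45983102e-05,  1.54576170e-03, -2.27442901e-05,
       -2.10713483e-04,  1.41989455e-03]), 'joint_torque': array([-2.46865122e-03, -5.15115023e+01, -3.67315435e+01, -1.17777839e-05,
        1.26540047e-02,  2.24626611e-06]), 'tool_pos': array([0.21132198, 0.64028434, 0.21735403]), 'tcp_rot': array([ 0.24853834,  1.55671971, -0.25191358]), 'wrist_force': array([-0.80029322, -0.81947305, -0.52999309]), 'torque': array([-0.02599809,  0.00070706,  0.00689906]), 'width': 1.0017873528573045}
[[361.48226015   0.         319.36920444]
 [  0.         361.48226015 197.17542467]
 [  0.           0.           1.        ]] [[ 0.96686537 -0.25497567  0.01260024 -0.46030173]
 [-0.13377453 -0.54807391 -0.82566298  0.13298925]
 [ 0.21742983  0.79661935 -0.56402294  1.15434216]
 [ 0.          0.          0.          1.        ]]
[[372.37301621   0.         316.60938563]
 [  0.         372.37301621 197.40368525]
 [  0.           0.           1.        ]] [[ 0.00873438 -0.99995547 -0.00357249  0.01789213]
 [-0.99276266 -0.00824352 -0.11980963  0.48985347]
 [ 0.11977485  0.0045931  -0.99279046  1.29968492]
 [ 0.          0.          0.          1.        ]]
```

View pics/side0.png

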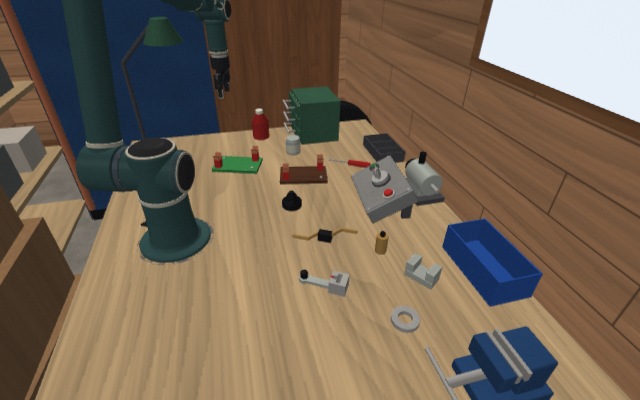

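View pics/top0.png

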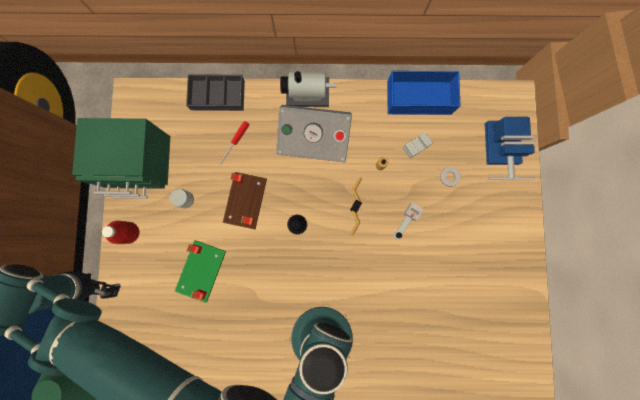

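```bash
python3 - <<'E'
import cv2, numpy as np, pickle
t=pickle.load(open("top0.pkl","rb"))["frame"][...,::-1]; s=pickle.load(open("side0.pkl","rb"))["frame"][...,::-1]
def crop(im,u,v,w,h,k,name):
    c=cv2.resize(im[v:v+h,u:u+w],None,fx=k,fy=k,interpolation=cv2.INTER_CUBIC); return c
a=crop(t,270,98,90,70,4,0); b=crop(t,340,170,90,70,4,0)
c=crop(t,215,165,90,70,4,0); 
d=crop(s,345,150,90,70,4,0)
cv2.imwrite("pics/crops0.png",np.vstack([np.hstack([a,b]),np.hstack([c,d])]))
a=crop(s,285,215,90,90,4,0);b=crop(s,265,140,90,90,4,0)
cv2.imwrite("pics/crops1.png",np.hstack([a,b]))
E
```

```text
(no output)
```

View pics/crops0.png

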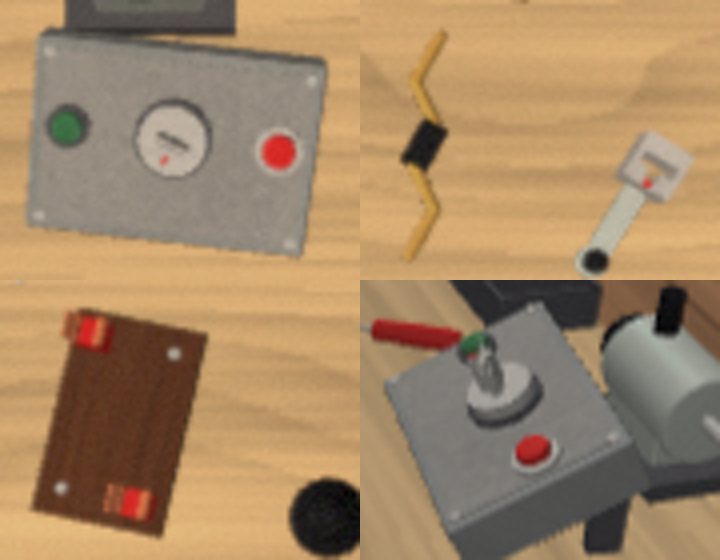

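View pics/crops1.png

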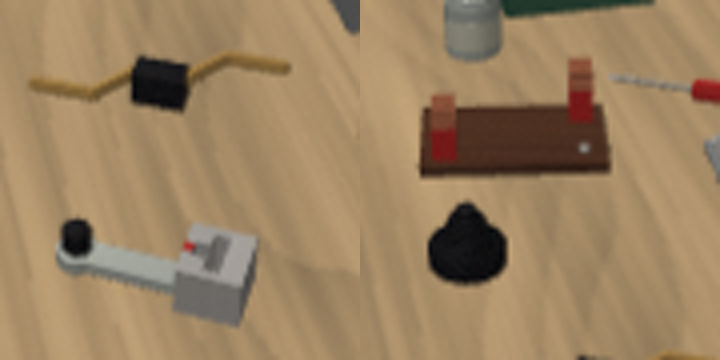

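```bash
cat > h.py <<'E'
import cv2, numpy as np, pickle
from scipy.spatial.transform import Rotation as R
def load(n): return pickle.load(open(n+".pkl","rb"))
def cloud(d):
    K,V,z=d["K"],d["view"],d["depth"].astype(float)
    v,u=np.mgrid[0:z.shape[0],0:z.shape[1]]
    p=np.stack([(u-K[0,2])/K[0,0]*z,(v-K[1,2])/K[1,1]*z,z],-1)
    w=(p-V[:3,3])@V[:3,:3]; w[z<=0]=np.nan
    return w
def proj(d,P):
    P=np.atleast_2d(P); c=P@d["view"][:3,:3].T+d["view"][:3,3]; q=c@d["K"].T
    return q[:,:2]/q[:,2:]
def snap(n,tag):
    from workcell import eyes
    d=eyes.read_camera(n); pickle.dump(d,open(f"{n}{tag}.pkl","wb")); return d
E
python3 - <<'E'
from h import *
for n in("top0","side0"):
    d=load(n);w=cloud(d)
    # bench patches
    if n=="top0":
        P=[(v,u) for v,u in((250,400),(280,260),(100,370),(260,480),(180,330))]
    else: P=[(320,300),(250,330),(220,260),(300,250),(340,450)]
    for v,u in P:
        a=w[v-4:v+5,u-4:u+5].reshape(-1,3); print(n,u,v,np.nanmean(a,0).round(4),np.nanstd(a[:,2]).round(4))
d=load("top0");w=cloud(d)
for nm,(u,v) in dict(shaft=(314,133),panel=(295,150),panel2=(335,115),hub=(408,212),grip=(356,206),postA=(238,178),postB=(247,220),tin=(181,199),base=(245,200),capt=(297,225)).items(): print(nm,w[v,u].round(4))
E
```

```text
top0 400 250 [ 0.3058 -0.2785 -0.0006] 0.0029
top0 260 280 [ 0.1957  0.2209 -0.    ] 0.0027
top0 370 100 [ 8.646e-01 -1.757e-01 -5.000e-04] 0.0033
top0 480 260 [ 2.729e-01 -5.635e-01 -5.000e-04] 0.0027
top0 330 180 [ 5.581e-01 -2.640e-02 -5.000e-04] 0.0029
side0 300 320 [ 0.321  -0.3975 -0.0006] 0.0014
side0 330 250 [ 0.4656 -0.169  -0.0005] 0.0012
side0 260 220 [ 0.2741  0.0336 -0.0005] 0.0016
side0 250 300 [ 0.206  -0.3035 -0.0008] 0.0013
side0 450 340 [ 6.569e-01 -5.415e-01 -4.000e-04] 0.0011
shaft [0.7    0.0325 0.1166]
panel [0.6538 0.0998 0.0627]
panel2 [ 0.7602 -0.0384  0.1273]
hub [ 0.4393 -0.3001  0.0406]
grip [ 0.4597 -0.118   0.0331]
postA [0.5545 0.3013 0.0473]
postB [0.4057 0.264  0.0513]
tin [0.4751 0.4906 0.0721]
base [0.4801 0.2809 0.0128]
capt [0.3893 0.0888 0.0618]
```

```bash
python3 - <<'E'
from h import *
t=load("top0")["frame"][...,::-1]; s=load("side0")["frame"][...,::-1]
def crop(im,u,v,w,h,k): return cv2.resize(im[v:v+h,u:u+w],None,fx=k,fy=k,interpolation=cv2.INTER_NEAREST)
cv2.imwrite("pics/c2.png",np.hstack([crop(t,298,118,32,32,12),crop(s,364,156,32,32,12)]))
hsv=cv2.cvtColor(t,cv2.COLOR_BGR2HSV);hs=cv2.cvtColor(s,cv2.COLOR_BGR2HSV)
print("wood",hsv[250:260,400:410].reshape(-1,3).mean(0),hs[320:330,290:300].reshape(-1,3).mean(0), hsv[170:240,340:440,1].min())
print(hsv[205:225:2,395:425:2,1])
E
```

```text
wood [ 16.8  117.64 204.61] [ 17.4   97.59 174.96] 7
[[115 119 119 119 119 122 115  56  42  39  42  82 113 120 120]
 [119 115 119 120 117 117  80  37  38  38  36  40  45  98 118]
 [115 117 115 116 118 110  46  38  59  37  38  36  37  39  78]
 [117 116 118 116 112  56  37  35  71  91  50  39  39  46 109]
 [115 116 118 119 101  41  38  38  74 108  85  45  36  84 114]
 [117 119 121 117 112  76  37  40 160  63  38  35  48 114 119]
 [117 116 119 117 117  62  34  36  59  40  38  41 104 120 120]
 [117 117 119 118 104  30  29  30  41  45  42  76 113 116 117]
 [117 121 119 118  44  29  33  39 114 113 114 122 119 116 118]
 [117 117 115  80  32  30  33  91 117 117 117 118 118 120 119]]
```

View pics/c2.png

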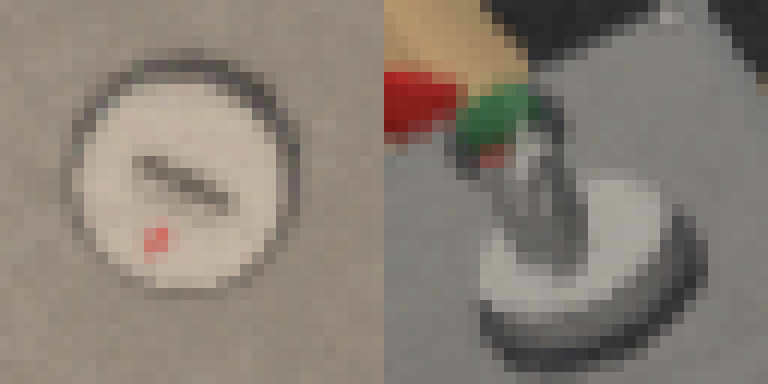

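```bash
cat > fit.py <<'E'
from h import *
from scipy.optimize import minimize
def box(x0,x1,y0,y1,z0,z1): return np.array([[x,y,z] for x in(x0,x1) for y in(y0,y1) for z in(z0,z1)],float)/1000
def cyl(cx,cy,r,z0,z1,n=32):
    a=np.arange(n)*2*np.pi/n; return np.array([[cx+r*np.cos(t),cy+r*np.sin(t),z] for t in a for z in(z0,z1)])/1000
LEVER=[box(-23,23,-23,23,0,40),box(-100,0,-11,11,0,12),cyl(-100,0,15,0,12),cyl(-100,0,11,12,32)]  # underside origin
def rod(a,b,r,z):
    a=np.array(a,float);b=np.array(b,float);d=(b-a)/np.hypot(*(b-a));n=np.array([-d[1],d[0]])
    out=[]
    for p in(a,b):
        for t in np.arange(16)*np.pi/8: q=p+n*r*np.cos(t); out.append([q[0],q[1],z+r*np.sin(t)])
    return np.array(out)/1000
LINKROD=[rod((46,36),(98,36),6,25),rod((-46,-36),(-98,-36),6,25),rod((15,0),(46,36),6,25),rod((-15,0),(-46,-36),6,25)]
LINKGRIP=[box(-22,22,-13,13,0,32)]
BASE=[box(-95,95,-60,60,0,14)]
POSTS=[box(58,82,20,52,14,72),box(-82,-58,-52,-20,14,72)]
def pose2(p,parts):
    c,s=np.cos(p[2]),np.sin(p[2]); M=np.array([[c,-s,0],[s,c,0],[0,0,1]])
    return [q@M.T+[p[0],p[1],0] for q in parts]
def mask(d,parts,roi,k=8):
    u,v,w,h=roi; m=np.zeros((h*k,w*k),np.uint8)
    for q in parts:
        uv=(proj(d,q)-[u-.5,v-.5])*k-.5
        hull=cv2.convexHull(uv.astype(np.float32))
        cv2.fillConvexPoly(m,np.round(hull*16).astype(np.int32),255,shift=4)
    return cv2.resize(m,(w,h),interpolation=cv2.INTER_AREA)/255.
def sat(d,roi):
    u,v,w,h=roi; return cv2.cvtColor(d["frame"][v:v+h,u:u+w],cv2.COLOR_RGB2HSV).astype(float)
def fit(items,p0,place=pose2,steps=(.006,.006,.08)):
    # items: list (d,parts,roi,obs,weight)
    def cost(p): return sum(np.abs(mask(d,place(p,pa),r)-o)[wt].sum() for d,pa,r,o,wt in items)
    best=None
    for sc in (1,.4,.15):
        x=np.array(p0) if best is None else best.x
        sim=np.vstack([x]+[x+np.eye(len(x))[i]*steps[i]*sc for i in range(len(x))])
        r=minimize(cost,x,method="Nelder-Mead",options=dict(initial_simplex=sim,xatol=1e-5,fatol=1e-3,maxiter=300))
        best=r
    return best.x,best.fun
E
cat > f1.py <<'E'
from fit import *
import sys
T=load("top0");S=load("side0")
rt=(375,185,60,65); rs=(285,255,80,55)
def obs_l(d,r):
    h=sat(d,r); o=np.clip((95-h[...,1])/40,0,1) if d is T else np.clip((80-h[...,1])/40,0,1)
    o=np.maximum(o,np.clip((120-h[...,2])/50,0,1))
    rgb=d["frame"][r[1]:r[1]+r[3],r[0]:r[0]+r[2]].astype(float)
    o=np.maximum(o,(h[...,0]<8)|(h[...,0]>170)) 
    c=cv2.morphologyEx(o,cv2.MORPH_CLOSE,np.ones((5,5))) # fill bore
    hubc=cv2.erode((c>.5).astype(np.uint8),np.ones((3,3))).astype(bool); o[hubc]=1
    return o
ot,os_=obs_l(T,rt),obs_l(S,rs)
full=lambda o:np.ones(o.shape,bool)
cv2.imwrite("pics/obs.png",np.hstack([cv2.resize((o*255).astype(np.uint8),(400,400),interpolation=0) for o in(ot,os_)]))
p0=(.4393,-.3001,0.5)
for yaw in(0.,.5,-.5):
  p0=(.4393,-.3001,yaw)
  for nm,it in dict(top=[(T,LEVER,rt,ot,full(ot))],side=[(S,LEVER,rs,os_,full(os_))],both=[(T,LEVER,rt,ot,full(ot)),(S,LEVER,rs,os_,full(os_))]).items():
    p,c=fit(it,p0); print("lever",nm,np.round(p,4),round(c,1))
E
python3 f1.py
```

```text
lever top [ 0.4435 -0.3226 -0.571 ] 24.0
lever side [ 0.4442 -0.3219 -0.5752] 36.4
lever both [ 0.444  -0.3221 -0.5666] 65.7
lever top [ 0.4382 -0.3178  1.8669] 275.2
lever side [ 0.4441 -0.3221  1.0326] 449.7
lever both [ 0.4436 -0.3225  1.0606] 752.4
lever top [ 0.4435 -0.3226 -0.571 ] 24.0
lever side [ 0.4442 -0.3219 -0.5745] 36.4
lever both [ 0.4439 -0.3221 -0.5644] 66.2
```

View pics/obs.png

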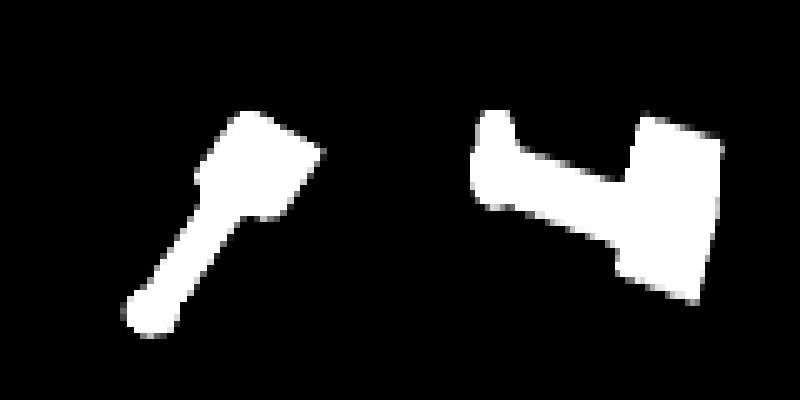

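```bash
cat > f2.py <<'E'
from fit import *
T=load("top0");S=load("side0")
full=lambda o:np.ones(o.shape,bool)
# link: grip (black) + rod (brass) by value/hue
rt=(340,168,35,75); rs=(285,222,80,28)
def dark(d,r,a,b):
    h=sat(d,r); return np.clip((a-h[...,2])/(a-b),0,1)
for n,d,r in(("t",T,rt),("s",S,rs)):
    h=sat(d,r); print(n,np.percentile(h[...,1],[5,50,90,97,99]),np.percentile(h[...,2],[1,5,50]))
def obs(d,r,lo,hi):
    h=sat(d,r); o=np.clip((h[...,1]-lo)/(hi-lo),0,1); o=np.maximum(o,dark(d,r,130,80)); return o
ot=obs(T,rt,140,180); os_=obs(S,rs,118,150)
gt=dark(T,rt,120,40); gs=dark(S,rs,100,40)
cv2.imwrite("pics/obs2.png",np.hstack([cv2.resize((o*255).astype(np.uint8),None,fx=f,fy=f,interpolation=0) for o,f in((ot,4),(gt,4))]))
cv2.imwrite("pics/obs3.png",np.vstack([cv2.resize((o*255).astype(np.uint8),None,fx=8,fy=8,interpolation=0) for o in(os_,gs)]))
L=LINKROD+LINKGRIP
for yaw in(-.4,.2):
  for nm,it in dict(top=[(T,L,rt,ot,full(ot))],side=[(S,L,rs,os_,full(os_))],both=[(T,L,rt,ot,full(ot)),(S,L,rs,os_,full(os_))],gripboth=[(T,LINKGRIP,rt,gt,full(ot)),(S,LINKGRIP,rs,gs,full(os_))]).items():
    p,c=fit(it,(.46,-.118,yaw)); print("link",nm,np.round(p,4),round(c,1))
E
python3 f2.py
```

```text
t [115. 118. 122. 160. 166.] [ 32.24 161.2  203.  ]
s [ 43.  98. 111. 147. 149.] [ 16.  29. 166.]
link top [ 0.4606 -0.118  -0.5327] 116.0
link side [ 0.4638 -0.1163 -0.5163] 97.0
link both [ 0.462  -0.1179 -0.5247] 215.6
link gripboth [ 0.4617 -0.1177 -0.3605] 68.2
link top [ 0.4575 -0.1216  0.8246] 219.5
link side [ 0.4624 -0.1177  0.5924] 240.1
link both [ 0.4626 -0.1184  0.6378] 462.6
link gripboth [ 0.4616 -0.1179 -0.3173] 67.8
```

View pics/obs2.png

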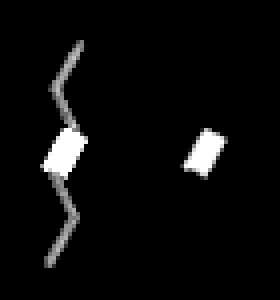

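View pics/obs3.png

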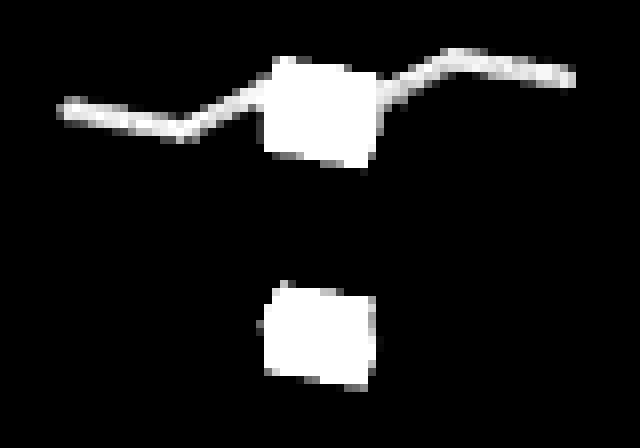

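```bash
cat >> f2.py <<'E'
def ov(d,r,parts,k,name):
    u,v,w,h=r; im=cv2.resize(d["frame"][v:v+h,u:u+w,::-1],None,fx=k,fy=k,interpolation=0)
    for q in parts:
        uv=((proj(d,q)-[u-.5,v-.5])*k).astype(np.float32); cv2.polylines(im,[np.round(cv2.convexHull(uv)).astype(int)],True,(255,0,0),1)
    return im
a=ov(T,rt,pose2((.462,-.118,-.525),L),8,"");b=ov(S,rs,pose2((.462,-.118,-.525),L),8,"")
o=np.zeros((600,800,3),np.uint8);o[:a.shape[0],:a.shape[1]]=a;o[:b.shape[0],280:280+520]=b[:,:520]
cv2.imwrite("pics/ov.png",o)
E
python3 f2.py >/dev/null
```

```text
(no output)
```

View pics/ov.png

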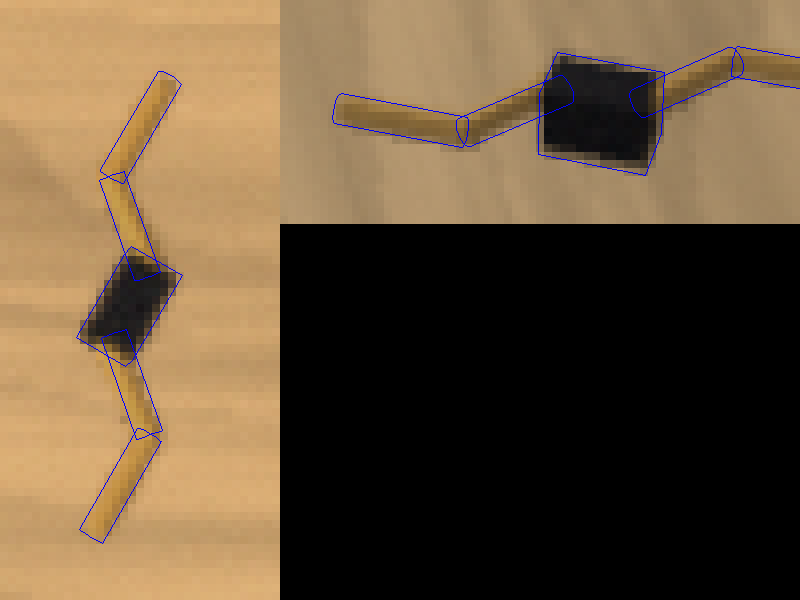

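```bash
cat > f3.py <<'E'
from fit import *
T=load("top0");S=load("side0")
full=lambda o:np.ones(o.shape,bool)
rt=(215,165,60,70); rs=(270,148,65,45)
def isred(d,r):
    h=sat(d,r); hh=h[...,0]; return np.where(((hh<9)|(hh>172))&(h[...,1]>130),1.,0)
def obsb(d,r):
    h=sat(d,r); o=np.clip((150-h[...,2])/50,0,1); return np.maximum(o,isred(d,r))
def ov(d,r,parts,k,pts=None):
    u,v,w,h=r; im=cv2.resize(d["frame"][v:v+h,u:u+w,::-1],None,fx=k,fy=k,interpolation=0)
    for q in parts:
        uv=((proj(d,q)-[u-.5,v-.5])*k).astype(np.float32); cv2.polylines(im,[np.round(cv2.convexHull(uv)).astype(int)],True,(255,0,0),1)
    return im
if __name__=="__main__":
  ot=obsb(T,rt); os_=obsb(S,rs)
  cv2.imwrite("pics/obs4.png",np.hstack([cv2.resize((o*255).astype(np.uint8),(390,390),interpolation=0) for o in(ot,os_)]))
  L=BASE+POSTS
  for yaw in(-.2,1.3,-1.8):
   for nm,it in dict(top=[(T,L,rt,ot,full(ot))],side=[(S,L,rs,os_,full(os_))],both=[(T,L,rt,ot,full(ot)),(S,L,rs,os_,full(os_))]).items():
    p,c=fit(it,(.48,.281,yaw)); print("block",nm,np.round(p,4),round(c,1))
    if nm=="both" and c<250:
      a=ov(T,rt,pose2(p,L),7);b=ov(S,rs,pose2(p,L),6)
      o=np.zeros((600,820,3),np.uint8);o[:a.shape[0],:a.shape[1]]=a;o[:b.shape[0],425:425+b.shape[1]]=b
      cv2.imwrite("pics/ov3.png",o[:,:815])
E
python3 f3.py
```

```text
block top [ 0.4817  0.2827 -0.2026] 162.0
block side [ 0.4821  0.2848 -0.1963] 160.1
block both [ 0.4817  0.2832 -0.191 ] 325.2
block top [ 0.4817  0.2819 -0.1903] 162.3
block side [0.482  0.3064 1.0014] 578.8
block both [ 0.4818  0.2835 -0.1912] 324.7
block top [ 0.5008  0.2446 -1.5343] 976.5
block side [ 0.4813  0.306  -2.146 ] 579.2
block both [ 0.4817  0.2834 -3.3333] 324.7
```

```bash
ls pics/ov3.png
```

```text
ls: cannot access 'pics/ov3.png': No such file or directory
```

```bash
sed -i 's/c<250/c<400 and yaw==-.2/' f3.py; python3 f3.py >/dev/null
```

```text
(no output)
```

View pics/ov3.png

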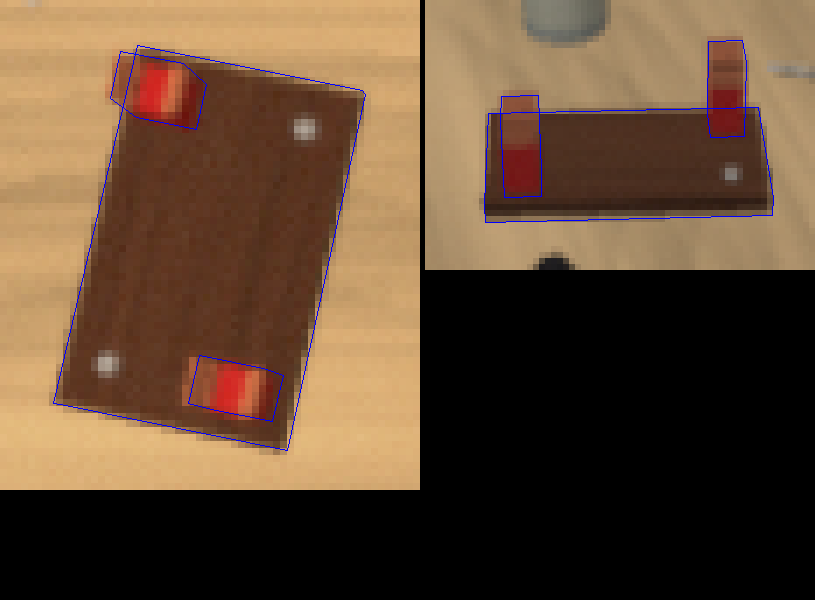

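```bash
cat > f4.py <<'E'
from f3 import *
P0=(.4817,.2832,-.191)
POSTBIG=[box(52,88,12,60,14,78),box(-88,-52,-60,-12,14,78)]
def ob(d,r,hi,lo):
    h=sat(d,r); return np.clip((hi-h[...,2])/(hi-lo),0,1)
it=[]
SC=[box(50,80,-50,-20,13,15),box(-80,-50,20,50,13,15)]
for d,r,hi,lo in((T,rt,190,95),(S,rs,165,70)):
    o=ob(d,r,hi,lo); wt=mask(d,pose2(P0,POSTBIG),r)<.01
    # screws -> interior fill
    m=cv2.erode((mask(d,pose2(P0,BASE),r)>.99).astype(np.uint8),np.ones((5,5)))>0; o[m]=1
    if d is S: # ignore other things
        big=mask(d,pose2(P0,[box(-110,110,-75,75,0,20)]),r)>0; wt&=big
    it.append((d,BASE,r,o,wt))
for nm,i in(("top",it[:1]),("side",it[1:]),("both",it)):
    p,c=fit(i,P0); print(nm,np.round(p,4),round(c,1))
a=ov(T,rt,pose2(p,BASE+POSTS),7);b=ov(S,rs,pose2(p,BASE+POSTS),6)
NF=[box(58,82,28,44,50,50),box(-82,-58,-44,-28,50,50)]
a=ov(T,rt,pose2(p,BASE+NF),7)
o=np.zeros((600,820,3),np.uint8);o[:a.shape[0],:a.shape[1]]=a;o[:b.shape[0],425:425+b.shape[1]]=b
cv2.imwrite("pics/ov4.png",o[:490,:815])
E
python3 f4.py
```

```text
top [ 0.4814  0.2835 -0.1975] 43.6
side [ 0.4824  0.2865 -0.1937] 34.7
both [ 0.4816  0.2837 -0.1961] 84.4
```

View pics/ov4.png

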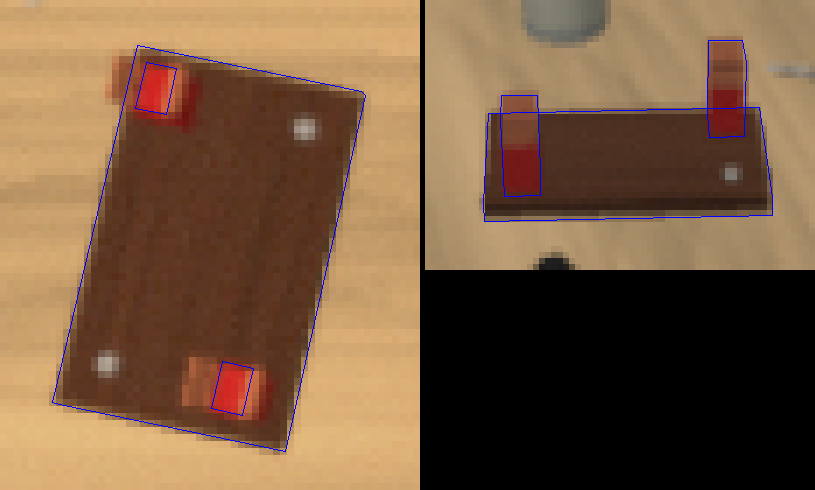

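```bash
cat > f5.py <<'E'
from fit import *
from f3 import ov
T=load("top0");S=load("side0")
TIL=np.deg2rad(28)
def place(p,parts):
    M=R.from_euler("z",p[2]).as_matrix()@R.from_euler("y",-TIL).as_matrix()
    return [q@M.T+[p[0],p[1],.088] for q in parts]
PAN=[box(-85,85,-125,125,-55,0)]
def disc(cx,cy,r,z): return cyl(cx,cy,r,z,z)
rt=(262,92,105,82); rs=(335,140,95,90)
P0=(.697,.02,-.09)
def gray(d,r,a,b): return np.clip((a-sat(d,r)[...,1])/(a-b),0,1)
gt=gray(T,rt,90,50); gs=gray(S,rs,75,40)
if __name__=="__main__":
  cv2.imwrite("pics/obs5.png",np.hstack([cv2.resize((gt*255).astype(np.uint8),None,fx=4,fy=4,interpolation=0)]))
  its=[]
  for d,r,o in((T,rt,gt),(S,rs,gs)):
    m=cv2.erode((mask(d,place(P0,PAN),r)>.99).astype(np.uint8),np.ones((7,7)))>0; o=o.copy();o[m]=1
    wt=np.ones(o.shape,bool)
    u,v,w,h=r
    # ignore regions above the far edge (motor)
    if d is T: wt&=~(np.arange(v,v+h)[:,None]<112)
    else: 
        wt&=~((np.arange(u,u+w)[None]>400)&(np.arange(v,v+h)[:,None]<205)); wt&=~(np.arange(v,v+h)[:,None]<172); wt&=np.arange(v,v+h)[:,None]<222-0*np.arange(w)
    its.append((d,PAN,r,o,wt))
  for nm,i in(("top",its[:1]),("side",its[1:]),("both",its)):
    p,c=fit(i,P0,place=place); print(nm,np.round(p,4),round(c,1))
  L=PAN+[disc(0,-92,11,18),disc(0,92,11,18),cyl(0,0,30,0,22),box(-85,85,-125,125,0,0),disc(0,0,2,60)]
  a=ov(T,rt,place(p,L),5);b=ov(S,rs,place(p,L),5)
  o=np.zeros((460,1010,3),np.uint8);o[:a.shape[0],:a.shape[1]]=a;o[:b.shape[0],530:530+b.shape[1]]=b
  cv2.imwrite("pics/ov5.png",o[:,:1005]); print(o.shape)
E
python3 f5.py
python3 -c "
import cv2;a=cv2.imread('pics/ov5.png');cv2.imwrite('pics/ov5a.png',a[:,:525]);cv2.imwrite('pics/ov5b.png',a[:,530:])"
```

```text
top [ 0.7043  0.035  -0.1095] 81.4
side [ 0.7057  0.0424 -0.115 ] 123.1
both [ 0.7045  0.0356 -0.1115] 220.1
(460, 1010, 3)
```

View pics/ov5a.png

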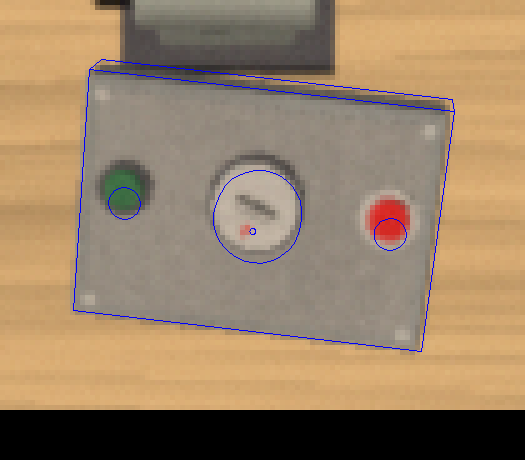

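View pics/ov5b.png

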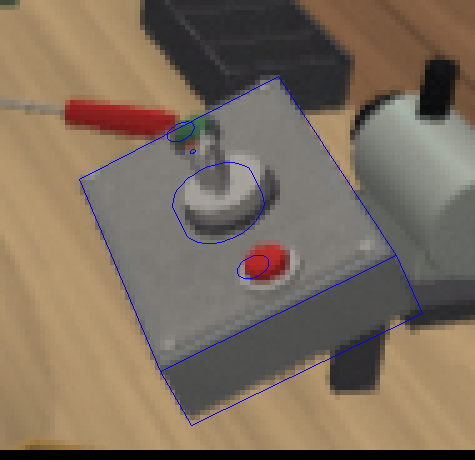

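```bash
python3 - <<'E'
from f5 import *
for nm,d,r,pts in(("T",T,rt,None),("S",S,rs,None)):
    w=cloud(d)
    m=np.zeros(d["depth"].shape,bool)
    mk=mask(d,place((.7045,.0356,-.1115),[box(-75,75,-115,115,0,0)]),r)>.99
    bad=mask(d,place((.7045,.0356,-.1115),[box(-38,45,-115,115,0,70)]),r)>0
    mk&=~bad
    u,v,ww,h=r; P=w[v:v+h,u:u+ww][mk]; P=P[np.isfinite(P).all(1)]
    for _ in range(5):
        A=np.c_[P[:,:2],np.ones(len(P))]; c=np.linalg.lstsq(A,P[:,2],rcond=None)[0]; e=P[:,2]-A@c
        P=P[abs(e)<.01]
    n=np.array([-c[0],-c[1],1]);n/=np.linalg.norm(n)
    print(nm,len(P),"tilt",np.degrees(np.arccos(n[2])),"yaw",np.arctan2(-n[1],-n[0]),"z at .7045,.0356:",c@[.7045,.0356,1],"std",e.std())
# red/green/collar points
w=cloud(T)
for n,(u,v) in dict(red=(340,136),green=(287,129)).items(): print(n,np.nanmedian(w[v-1:v+2,u-1:u+2].reshape(-1,3),0))
w=cloud(S)
for n,(u,v) in dict(red=(388,192)).items(): print(n,np.nanmedian(w[v-1:v+2,u-1:u+2].reshape(-1,3),0))
E
```

```text
T 798 tilt 27.976053191690294 yaw -0.10765936058349694 z at .7045,.0356: 0.09171153838938112 std 0.00291276526209579
S 558 tilt 27.87085787625373 yaw -0.11539219370094271 z at .7045,.0356: 0.09072600116059154 std 0.0017983101797847726
red [ 0.6925728  -0.05655847  0.10823   ]
green [0.71585275 0.12541548 0.10900058]
red [ 0.69399724 -0.05892367  0.10875187]
```

```bash
cat > f6.py <<'E'
from f5 import *
def place4(p,parts):
    M=R.from_euler("z",p[2]).as_matrix()@R.from_euler("y",-TIL).as_matrix()
    return [q@M.T+[p[0],p[1],p[3]] for q in parts]
# top face of collar: bright
def bright(d,r,lo,hi): 
    h=sat(d,r); return np.clip((h[...,2]-lo)/(hi-lo),0,1)
rt2=(298,118,32,32); rs2=(364,156,32,32)
bt=bright(T,rt2,155,178); bs=bright(S,rs2,135,155)
# top: fill bar+red
m=cv2.morphologyEx((bt>.5).astype(np.uint8),cv2.MORPH_CLOSE,cv2.getStructuringElement(2,(9,9))); bt=np.maximum(bt,m)
if __name__=="__main__":
  h=sat(T,rt2)[...,2]; print(h[16,::1].astype(int)); h=sat(S,rs2)[...,2]; print(h[22].astype(int))
  cv2.imwrite("pics/obs6.png",np.hstack([cv2.resize((o*255).astype(np.uint8),(384,384),interpolation=0) for o in(bt,bs)]))
  D=[cyl(0,0,30,22,22)]
  wT=np.ones(bt.shape,bool)
  wS=np.ones(bs.shape,bool); wS[:15]=False; wS[:, :8]=False  ; wS[:22,:17]=False
  its=[(T,D,rt2,bt,wT),(S,D,rs2,bs,wS)]
  for zz in (.0917,.094,.097,.1):
   for nm,i in(("top",its[:1]),("side",its[1:]),("both",its)):
    pl=lambda p,parts: place4((p[0],p[1],-.11,p[2] if len(p)>2 else zz),parts)
    p,c=fit(i,(.705,.03),place=pl,steps=(.005,.005)); print(zz,nm,p.round(4),round(c,1))
  p,c=fit(its,(.705,.03,.095),place=pl,steps=(.005,.005,.004)); print("free z",p.round(4),c)
E
python3 f6.py
```

```text
[154 153 148 146 144 128 143 183 190 191 190 181 170 163 161 145 130 117
 121 164 188 193 188 149 109 139 147 145 143 145 148 148]
[126 126 126 129 129 127 127 130 162 164 164 153 142 138 111 115 138 165
 165 164 154 121  93  90  75  59  72 125 127 126 126 128]
0.0917 top [0.7116 0.0366] 20.7
0.0917 side [0.714  0.0417] 10.0
0.0917 both [0.7115 0.0376] 37.7
0.094 top [0.7108 0.0366] 21.3
0.094 side [0.7123 0.0383] 10.0
0.094 both [0.7108 0.037 ] 32.4
0.097 top [0.71   0.0365] 22.3
0.097 side [0.7097 0.0337] 10.3
0.097 both [0.71   0.0353] 36.6
0.1 top [0.7091 0.0366] 23.5
0.1 side [0.7069 0.0289] 10.6
0.1 both [0.7092 0.0353] 48.4
free z [0.7107 0.0365 0.0947] 31.688704177323107
```

View pics/obs6.png

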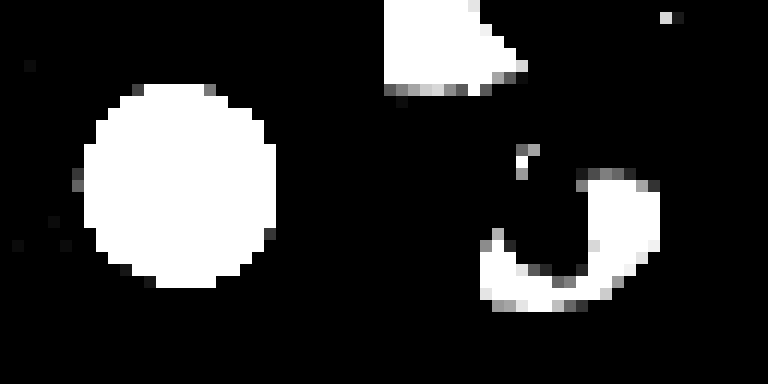

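```bash
cat > f7.py <<'E'
from f6 import *
SEAT=np.array([.7004,.0377,.1141]); YAW=-.112
def shaftR(a): return (R.from_euler("z",YAW)*R.from_euler("y",-TIL)*R.from_euler("z",a)).as_matrix()
def sh(a,parts): return [q@shaftR(a).T+SEAT for q in parts]
c=3.8/2
BAR=[box(-4.5,4.5,-15,15,0,28),box(-15,0,-4.5,4.5,0,28),box(-1.9,1.9,-12.4,12.4,28,38),box(-12.4,0,-1.9,1.9,28,38)]
def sharp(d,r,k,parts):
    u,v,w,h=r; im=cv2.resize(d["frame"][v:v+h,u:u+w,::-1],None,fx=k,fy=k,interpolation=cv2.INTER_CUBIC)
    for q in parts:
        uv=((proj(d,q)-[u-.5,v-.5])*k).astype(np.float32); cv2.polylines(im,[np.round(cv2.convexHull(uv)).astype(int)],True,(255,0,0),1)
    return im
if __name__=="__main__":
  rows=[]
  for d,r in((T,rt2),(S,rs2)):
    rows.append(np.hstack([sharp(d,(r[0]+4,r[1]+4,24,24),11,sh(a,BAR)) for a in(-.5,-.25,0)]))
  cv2.imwrite("pics/sh.png",np.vstack(rows))
  w=cloud(T); print(np.nanmedian(w[139:142,306:309].reshape(-1,3),0), np.nanmedian(w[139:142,317:319].reshape(-1,3),0))
E
python3 f7.py
```

```text
[0.68286573 0.05698255 0.08707503] [0.68175637 0.02043285 0.09375481]
```

View pics/sh.png

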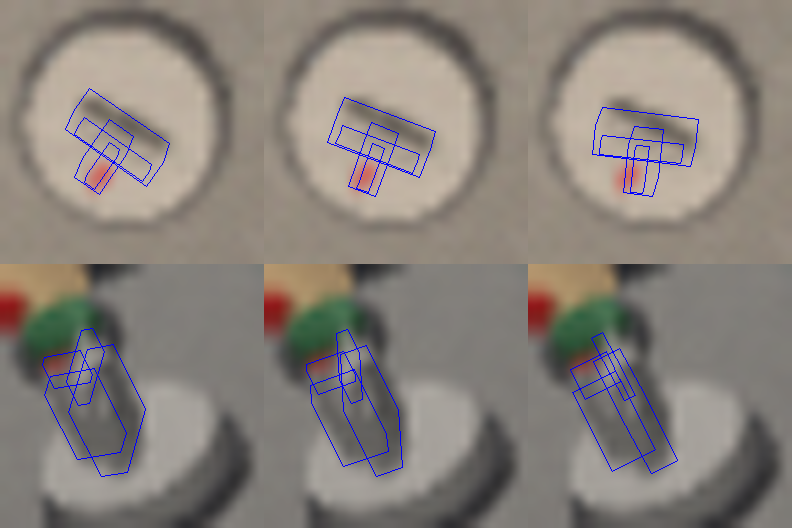

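```bash
cat > f8.py <<'E'
from f7 import *
r=(304,124,20,20)
v=sat(T,r)[...,2]; rgb=T["frame"][r[1]:r[1]+r[3],r[0]:r[0]+r[2]].astype(float)
red=np.clip((rgb[...,0]-rgb[...,1]-40)/60,0,1)
yy,xx=np.mgrid[r[1]:r[1]+20,r[0]:r[0]+20]
dk=np.clip((178-v)/60,0,1); dk[(yy<129)|(yy>137)|(xx<308)|(xx>319)]=0; dk*=red<.1
print((dk*9).astype(int)); 
W=dk.sum(); cx,cy=(dk*xx).sum()/W,(dk*yy).sum()/W
C=np.cov(np.c_[xx.ravel(),yy.ravel()].T,aweights=dk.ravel()); e,E=np.linalg.eigh(C); ax=E[:,1]
print("dark c",cx,cy,"ang",np.degrees(np.arctan2(ax[1],ax[0])),"len",np.sqrt(12*e)); 
rc=((red*xx).sum()/red.sum(),(red*yy).sum()/red.sum()); print("red c",rc)
for a in np.arange(-.5,.05,.1):
    F=[box(4.5,4.5,-15,15,0,28),box(1.9,1.9,-12.4,12.4,28,38)]
    m=mask(T,sh(a,F),r); Wm=m.sum(); c=((m*xx).sum()/Wm,(m*yy).sum()/Wm)
    Cm=np.cov(np.c_[xx.ravel(),yy.ravel()].T,aweights=m.ravel()); e,E=np.linalg.eigh(Cm); q=E[:,1]
    tip=proj(T,sh(a,[np.array([[-.0125,0,.033],[-.012,0,.038],[0,0,.038]])])[0])
    print(round(a,2),"c",np.round(c,2),"ang",np.degrees(np.arctan2(q[1],q[0])).round(1)%180,np.sqrt(12*e).round(1),"redtip",tip.round(2).tolist())
E
python3 f8.py
```

```text
[[0 0 0 0 0 0 0 0 0 0 0 0 0 0 0 0 0 0 0 0]
 [0 0 0 0 0 0 0 0 0 0 0 0 0 0 0 0 0 0 0 0]
 [0 0 0 0 0 0 0 0 0 0 0 0 0 0 0 0 0 0 0 0]
 [0 0 0 0 0 0 0 0 0 0 0 0 0 0 0 0 0 0 0 0]
 [0 0 0 0 0 0 0 0 0 0 0 0 0 0 0 0 0 0 0 0]
 [0 0 0 0 0 0 0 0 0 0 0 0 0 0 0 0 0 0 0 0]
 [0 0 0 0 0 0 0 0 0 0 0 0 0 0 0 0 0 0 0 0]
 [0 0 0 0 0 4 9 6 1 0 0 0 0 0 0 0 0 0 0 0]
 [0 0 0 0 0 2 6 9 8 7 3 0 0 0 0 0 0 0 0 0]
 [0 0 0 0 0 0 0 3 7 9 9 6 1 0 0 0 0 0 0 0]
 [0 0 0 0 0 0 1 2 2 4 7 9 8 2 0 0 0 0 0 0]
 [0 0 0 0 0 0 0 0 1 1 0 2 5 1 0 0 0 0 0 0]
 [0 0 0 0 0 0 0 0 0 0 1 1 0 0 0 0 0 0 0 0]
 [0 0 0 0 0 0 0 0 0 0 0 0 0 0 0 0 0 0 0 0]
 [0 0 0 0 0 0 0 0 0 0 0 0 0 0 0 0 0 0 0 0]
 [0 0 0 0 0 0 0 0 0 0 0 0 0 0 0 0 0 0 0 0]
 [0 0 0 0 0 0 0 0 0 0 0 0 0 0 0 0 0 0 0 0]
 [0 0 0 0 0 0 0 0 0 0 0 0 0 0 0 0 0 0 0 0]
 [0 0 0 0 0 0 0 0 0 0 0 0 0 0 0 0 0 0 0 0]
 [0 0 0 0 0 0 0 0 0 0 0 0 0 0 0 0 0 0 0 0]]
dark c 312.8538538538539 132.964964964965 ang -153.7349378130103 len [2.85323906 8.28487669]
red c (np.float64(310.6170212765958), np.float64(137.51773049645388))
-0.5 c [312.71 133.28] ang 37.099999999999994 [3.5 9. ] redtip [[309.67, 138.06], [309.64, 138.25], [311.68, 135.33]]
-0.4 c [312.63 133.19] ang 30.400000000000006 [3.5 8.9] redtip [[309.99, 138.26], [309.95, 138.44], [311.68, 135.33]]
-0.3 c [312.52 133.16] ang 24.400000000000006 [3.6 8.9] redtip [[310.33, 138.42], [310.27, 138.6], [311.68, 135.33]]
-0.2 c [312.41 133.11] ang 17.5 [3.6 8.9] redtip [[310.68, 138.56], [310.61, 138.73], [311.68, 135.33]]
-0.1 c [312.32 133.09] ang 11.599999999999994 [3.5 8.9] redtip [[311.04, 138.65], [310.96, 138.82], [311.68, 135.33]]
-0.0 c [312.19 133.07] ang 5.199999999999989 [3.5 8.9] redtip [[311.41, 138.72], [311.32, 138.88], [311.68, 135.33]]
```

```bash
cat > mv.py <<'E'
from h import *
from workcell import monitor
def cur():
    s=monitor.read_state(); return s,np.array(s["tool_pos"]),R.from_rotvec(s["tcp_rot"])
def frame(xdir,ydir):
    x=np.array(xdir,float);x/=np.linalg.norm(x);y=np.array(ydir,float);y-=x*(x@y);y/=np.linalg.norm(y)
    return R.from_matrix(np.c_[x,y,np.cross(x,y)])
def delta(pos,Rt):
    s,p,Rc=cur(); out=[]
    for flip in(0,1):
        Rt2=Rt*R.from_rotvec([np.pi*flip,0,0]); out.append(np.degrees((Rt2*Rc.inv()).as_rotvec()))
    return ((np.array(pos)-p)*1000).round(1), [o.round(2) for o in out]
E
python3 - <<'E'
from mv import *
s,p,Rc=cur(); print(p,Rc.as_matrix().round(3))
y=-.525
print("link",delta((.462,-.118,.019),frame((0,0,-1),(-np.sin(y),np.cos(y),0))))
y=-.571
print("lever",delta((.4437,-.3223,.025),frame((0,0,-1),(-np.sin(y),np.cos(y),0))))
E
```

```text
[0.21132123 0.64034623 0.21748021] [[-0.001  0.313  0.95 ]
 [-0.002  0.95  -0.313]
 [-1.    -0.002 -0.   ]]
link (array([ 250.7, -758.3, -198.5]), [array([  0.1 ,  -0.05, -11.82]), array([8.0000e-02, 1.5000e-01, 1.6818e+02])])
lever (array([ 232.4, -962.6, -192.5]), [array([  0.1 ,  -0.05, -14.45]), array([8.0000e-02, 1.5000e-01, 1.6555e+02])])
```

play_rows(
  deltas=[
    {"x":0,"y":0,"z":0,"fingers":0.2},
    {"x":251,"y":-758,"z":-100,"wz":-11.8,"fingers":0.2},
    {"x":251,"y":-758,"z":-100,"wz":-11.8,"fingers":0.2},
    {"x":251,"y":-758,"z":-100,"wz":-11.8,"fingers":0.2},
    {"x":251,"y":-758,"z":-100,"wz":-11.8,"fingers":0.2},
    {"x":251,"y":-758,"z":-100,"wz":-11.8,"fingers":0.2},
    {"x":251,"y":-758,"z":-100,"wz":-11.8,"fingers":0.2},
    {"x":251,"y":-758,"z":-100,"wz":-11.8,"fingers":0.2},
    {"x":251,"y":-758,"z":-100,"wz":-11.8,"fingers":0.2},
    {"x":251,"y":-758,"z":-100,"wz":-11.8,"fingers":0.2},
    {"x":251,"y":-758,"z":-100,"wz":-11.8,"fingers":0.2},
    {"x":251,"y":-758,"z":-100,"wz":-11.8,"fingers":0.2},
    {"x":251,"y":-758,"z":-100,"wz":-11.8,"fingers":0.2},
    {"x":251,"y":-758,"z":-100,"wz":-11.8,"fingers":0.2},
    {"x":251,"y":-758,"z":-100,"wz":-11.8,"fingers":0.2},
    {"x":251,"y":-758,"z":-100,"wz":-11.8,"fingers":0.2},
  ],
)

```text
schema error: expected keys wx, wy, wz, x, y, z, fingers
```

```bash
python3 - <<'E'
from mv import *
y=-.525
print("link",delta((.462,-.118,.027),frame((0,0,-1),(-np.sin(y),np.cos(y),0))), cur()[0]["q"],cur()[0]["time"])
d=snap("side","1");t=snap("top","1")
a=cv2.resize(d["frame"][190:290,250:390,::-1],None,fx=4,fy=4);b=cv2.resize(t["frame"][160:260,330:390,::-1],None,fx=4,fy=4)
cv2.imwrite("pics/m1.png",np.hstack([a[:,:],b]))
E
```

```text
link (array([ 250.7, -758.3, -190.5]), [array([  0.1 ,  -0.05, -11.82]), array([8.0000e-02, 1.5000e-01, 1.6818e+02])]) [ 1.21509958e+00  2.64662643e-01  1.60526806e+00  8.96405263e-06
  1.27366028e+00 -3.69309991e-02] 0.1
```

View pics/m1.png

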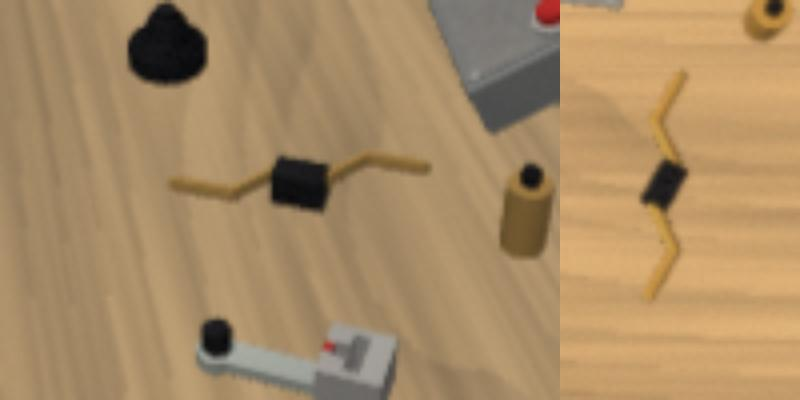

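All keys are needed in every row; the arm has not moved yet.

play_rows(
  deltas=[
    {"wx":0,"wy":0,"wz":-6,"x":125,"y":-379,"z":-50,"fingers":0.2},
    {"wx":0,"wy":0,"wz":-6,"x":125,"y":-379,"z":-50,"fingers":0.2},
    {"wx":0,"wy":0,"wz":-6,"x":125,"y":-379,"z":-50,"fingers":0.2},
    {"wx":0,"wy":0,"wz":-6,"x":125,"y":-379,"z":-50,"fingers":0.2},
    {"wx":0,"wy":0,"wz":-6,"x":125,"y":-379,"z":-50,"fingers":0.2},
    {"wx":0,"wy":0,"wz":-6,"x":125,"y":-379,"z":-50,"fingers":0.2},
    {"wx":0,"wy":0,"wz":-11.8,"x":251,"y":-758,"z":-100,"fingers":0.2},
    {"wx":0,"wy":0,"wz":-11.8,"x":251,"y":-758,"z":-100,"fingers":0.2},
    {"wx":0,"wy":0,"wz":-11.8,"x":251,"y":-758,"z":-100,"fingers":0.2},
    {"wx":0,"wy":0,"wz":-11.8,"x":251,"y":-758,"z":-100,"fingers":0.2},
    {"wx":0,"wy":0,"wz":-11.8,"x":251,"y":-758,"z":-100,"fingers":0.2},
    {"wx":0,"wy":0,"wz":-11.8,"x":251,"y":-758,"z":-100,"fingers":0.2},
    {"wx":0,"wy":0,"wz":-11.8,"x":251,"y":-758,"z":-100,"fingers":0.2},
    {"wx":0,"wy":0,"wz":-11.8,"x":251,"y":-758,"z":-100,"fingers":0.2},
    {"wx":0,"wy":0,"wz":-11.8,"x":251,"y":-758,"z":-100,"fingers":0.2},
    {"wx":0,"wy":0,"wz":-11.8,"x":251,"y":-758,"z":-100,"fingers":0.2},
  ],
)

```text
time: 2.2
tool_pos: [0.4621, -0.1158, 0.1186]
tcp_rot: [0.41, 1.532, -0.41]
wrist_force: [0.6, -0.1, 0.4]
width: 0.399
```

```bash
python3 - <<'E'
from mv import *
y=-.525
print("link",delta((.462,-.118,.027),frame((0,0,-1),(-np.sin(y),np.cos(y),0))), cur()[0])
d=snap("side","1");t=snap("top","1")
a=cv2.resize(d["frame"][190:290,250:390,::-1],None,fx=4,fy=4);b=cv2.resize(t["frame"][160:260,330:390,::-1],None,fx=4,fy=4)
cv2.imwrite("pics/m1.png",np.hstack([a[:,:],b]))
E
```

```text
link (array([ -0.1,  -2.2, -91.6]), [array([-0.02, -0.02, -0.1 ]), array([ 3.000e-02, -3.000e-02,  1.799e+02])]) {'time': 2.2, 'q': array([-2.98030753e-01, -2.64060411e-02,  2.12155434e+00,  2.90869177e-04,
        1.04685519e+00, -1.34564536e+00]), 'joint_vel': array([ 0.00711432, -0.004581  ,  0.00036201, -0.00328509, -0.00203509,
       -0.00240787]), 'joint_torque': array([-4.50670179e-01, -3.14981067e+01, -3.33562660e+01, -2.36505159e-02,
       -8.68594274e-03,  3.88214088e-03]), 'tool_pos': array([ 0.46212795, -0.11581318,  0.1186404 ]), 'tcp_rot': array([ 0.41040253,  1.53200402, -0.40997976]), 'wrist_force': array([ 0.5932698 , -0.14165005,  0.42443441]), 'torque': array([ 0.05419962,  0.00450698, -0.02771202]), 'width': 0.39932543851804425}
```

View pics/m1.png

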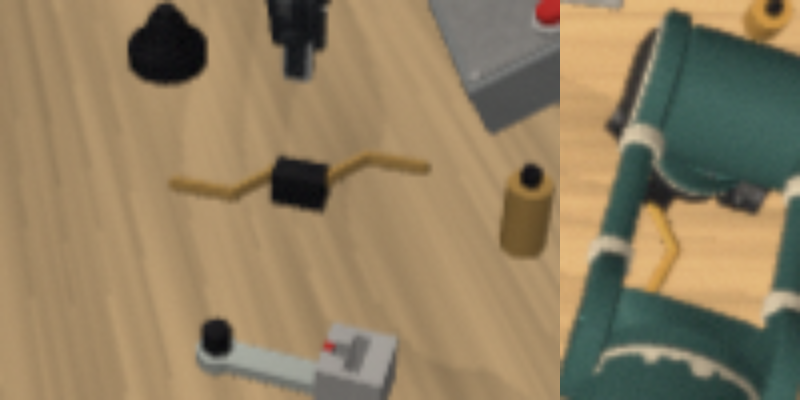

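play_rows(
  deltas=[
    {"wx":0,"wy":0,"wz":0,"x":0,"y":-2,"z":0,"fingers":-0.1},
    {"wx":0,"wy":0,"wz":0,"x":0,"y":-2,"z":-50,"fingers":-0.1},
    {"wx":0,"wy":0,"wz":0,"x":0,"y":-2,"z":-91,"fingers":-0.1},
    {"wx":0,"wy":0,"wz":0,"x":0,"y":-2,"z":-91,"fingers":-0.1},
    {"wx":0,"wy":0,"wz":0,"x":0,"y":-2,"z":-91,"fingers":-0.1},
    {"wx":0,"wy":0,"wz":0,"x":0,"y":-2,"z":-91,"fingers":1},
    {"wx":0,"wy":0,"wz":0,"x":0,"y":-2,"z":-91,"fingers":1},
    {"wx":0,"wy":0,"wz":0,"x":0,"y":-2,"z":-91,"fingers":1},
    {"wx":0,"wy":0,"wz":0,"x":0,"y":-2,"z":-91,"fingers":1},
    {"wx":0,"wy":0,"wz":0,"x":0,"y":-2,"z":-91,"fingers":1},
  ],
  grip_force=50,
)

```text
time: 3.55
tool_pos: [0.4625, -0.119, 0.0277]
tcp_rot: [0.411, 1.531, -0.411]
wrist_force: [-0.4, -0.6, -0.3]
width: 0.0
```

```bash
python3 - <<'E'
from mv import *
d=snap("side","2")
cv2.imwrite("pics/m2.png",cv2.resize(d["frame"][190:290,250:390,::-1],None,fx=5,fy=5))
print(cur()[0])
E
```

```text
{'time': 3.6, 'q': array([-3.04024641e-01,  1.00210551e-01,  2.18796125e+00, -1.80617956e-05,
        8.53535565e-01, -1.35001984e+00]), 'joint_vel': array([-4.20944856e-04,  2.75627811e-03,  3.16662512e-05, -1.96571159e-03,
        2.03626778e-04,  1.47946183e-03]), 'joint_torque': array([ 2.74475296e-04, -3.46657491e+01, -2.89814508e+01, -1.26595087e-04,
       -8.10649490e-04,  1.02766384e-05]), 'tool_pos': array([ 0.46249229, -0.11901598,  0.02765129]), 'tcp_rot': array([ 0.41130894,  1.5314965 , -0.41132293]), 'wrist_force': array([-0.02403982,  0.78468674, -0.18880456]), 'torque': array([0.05292721, 0.01306663, 0.03147902]), 'width': 0.0034098771208558275}
```

View pics/m2.png

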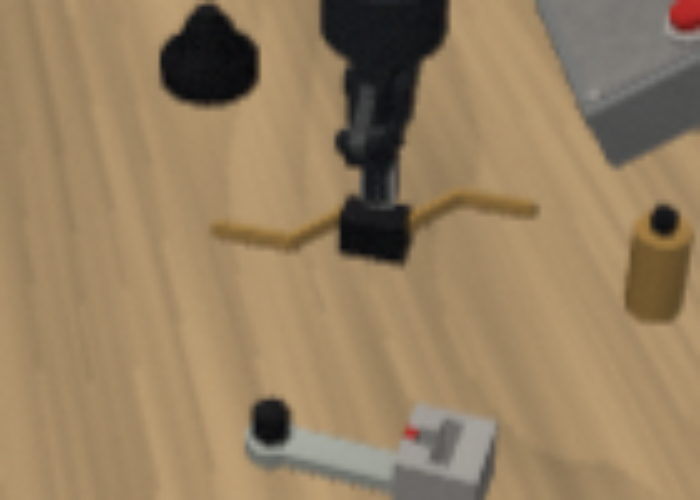

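```bash
python3 - <<'E'
from h import *
d=load("side2");w=cloud(d)
for v in range(208,246,3): print(v,[tuple((w[v,u]*1000).round().astype(int)) if np.isfinite(w[v,u]).all() else None for u in range(318,334,3)])
E
```

```text
208 [(np.int64(485), np.int64(52), np.int64(1)), (np.int64(438), np.int64(-153), np.int64(154)), (np.int64(448), np.int64(-150), np.int64(150)), (np.int64(456), np.int64(-155), np.int64(152)), (np.int64(469), np.int64(-143), np.int64(141)), (np.int64(538), np.int64(41), np.int64(0))]
211 [(np.int64(481), np.int64(36), np.int64(-1)), (np.int64(439), np.int64(-153), np.int64(143)), (np.int64(447), np.int64(-155), np.int64(143)), (np.int64(457), np.int64(-151), np.int64(138)), (np.int64(469), np.int64(-143), np.int64(131)), (np.int64(533), np.int64(25), np.int64(-2))]
214 [(np.int64(476), np.int64(19), np.int64(-1)), (np.int64(437), np.int64(-161), np.int64(138)), (np.int64(447), np.int64(-157), np.int64(134)), (np.int64(460), np.int64(-144), np.int64(122)), (np.int64(470), np.int64(-142), np.int64(118)), (np.int64(527), np.int64(5), np.int64(1))]
217 [(np.int64(427), np.int64(-164), np.int64(131)), (np.int64(435), np.int64(-169), np.int64(134)), (np.int64(443), np.int64(-172), np.int64(134)), (np.int64(462), np.int64(-138), np.int64(106)), (np.int64(471), np.int64(-141), np.int64(106))
[... 1909 characters left out ...]
4(466), np.int64(-133), np.int64(18)), (np.int64(473), np.int64(-140), np.int64(22)), (np.int64(491), np.int64(-116), np.int64(-1))]
241 [(np.int64(440), np.int64(-121), np.int64(0)), (np.int64(449), np.int64(-124), np.int64(2)), (np.int64(457), np.int64(-131), np.int64(5)), (np.int64(465), np.int64(-136), np.int64(9)), (np.int64(474), np.int64(-140), np.int64(10)), (np.int64(487), np.int64(-131), np.int64(0))]
244 [(np.int64(436), np.int64(-133), np.int64(-1)), (np.int64(446), np.int64(-134), np.int64(-2)), (np.int64(455), np.int64(-138), np.int64(-1)), (np.int64(464), np.int64(-140), np.int64(-1)), (np.int64(473), np.int64(-142), np.int64(-1)), (np.int64(482), np.int64(-146), np.int64(0))]
```

play_rows(
  deltas=[
    {"wx":0,"wy":0,"wz":0,"x":0,"y":0,"z":50,"fingers":1},
    {"wx":0,"wy":0,"wz":0,"x":0,"y":0,"z":60,"fingers":1},
    {"wx":0,"wy":0,"wz":0,"x":0,"y":0,"z":60,"fingers":1},
  ],
)

```text
time: 3.98
tool_pos: [0.4633, -0.1193, 0.0885]
tcp_rot: [0.411, 1.529, -0.411]
wrist_force: [-0.0, -0.2, 0.2]
width: -0.001
```

```bash
python3 - <<'E'
from mv import *
d=snap("side","3"); s,p,Rc=cur(); print(p,s["width"])
im=cv2.resize(d["frame"][160:260,260:400,::-1],None,fx=5,fy=5,interpolation=cv2.INTER_CUBIC)
for q,c in((p,(0,0,255)),(p-[0,0,.022],(0,255,0)),(p+[0,0,.051],(255,0,0))):
    uv=((proj(d,q)[0]-[259.5,159.5])*5).astype(int); cv2.circle(im,tuple(uv.tolist()),3,c,-1); print(proj(d,q))
cv2.imwrite("pics/m3.png",im)
w=cloud(d); 
for v in range(196,238,2): print(v,[tuple((w[v,u]*1000).round().astype(int).tolist()) for u in range(321,331,2) if np.isfinite(w[v,u]).all()])
E
```

```text
[ 0.46229991 -0.11893749  0.08733652] -0.0009501448820611741
[[325.26129462 218.07366989]]
[[325.10699665 223.6884477 ]]
[[325.63259558 204.56232924]]
196 [(437, -157, 198), (442, -161, 200), (451, -148, 190), (456, -151, 192), (466, -139, 182)]
198 [(435, -162, 195), (441, -165, 196), (450, -153, 187), (459, -142, 178), (467, -135, 172)]
200 [(433, -170, 194), (439, -172, 195), (445, -170, 192), (453, -163, 186), (466, -139, 168)]
202 [(433, -170, 188), (438, -174, 189), (443, -178, 191), (454, -161, 178), (466, -139, 161)]
204 [(437, -157, 171), (440, -168, 178), (445, -172, 180), (454, -161, 171), (468, -135, 151)]
206 [(440, -147, 157), (446, -148, 156), (448, -160, 164), (454, -160, 163), (468, -136, 144)]
208 [(496, 54, -2), (452, -126, 132), (458, -129, 133), (456, -154, 151), (470, -128, 131)]
210 [(493, 40, -1), (452, -127, 126), (457, -131, 128), (463, -133, 128), (470, -130, 125)]
212 [(490, 30, -2), (452, -129, 119), (458, -129, 119), (463, -133, 121), (471, -126, 114)]
214 [(487, 18, -1), (452, -127, 111), (458, -130, 112), (463, -134, 114), (471, -127, 107)]
216 [(485, 
[... 214 characters left out ...]
(503, -26, 2)]
222 [(474, -29, 1), (482, -27, -2), (488, -29, -2), (494, -34, 1), (501, -35, 0)]
224 [(472, -37, -1), (478, -39, -1), (485, -42, 0), (492, -43, 0), (497, -48, 2)]
226 [(470, -46, -2), (475, -53, 2), (483, -50, -2), (488, -57, 3), (495, -55, -1)]
228 [(466, -59, 0), (473, -60, -1), (478, -65, 2), (486, -61, -2), (492, -67, 1)]
230 [(453, -106, 31), (458, -111, 34), (466, -108, 31), (483, -72, -2), (489, -75, 0)]
232 [(451, -114, 30), (457, -116, 31), (463, -118, 31), (470, -117, 29), (474, -124, 33)]
234 [(449, -120, 27), (454, -127, 32), (460, -130, 33), (467, -128, 30), (472, -131, 32)]
236 [(449, -122, 20), (454, -126, 23), (460, -130, 25), (465, -134, 28), (471, -137, 29)]
```

View pics/m3.png

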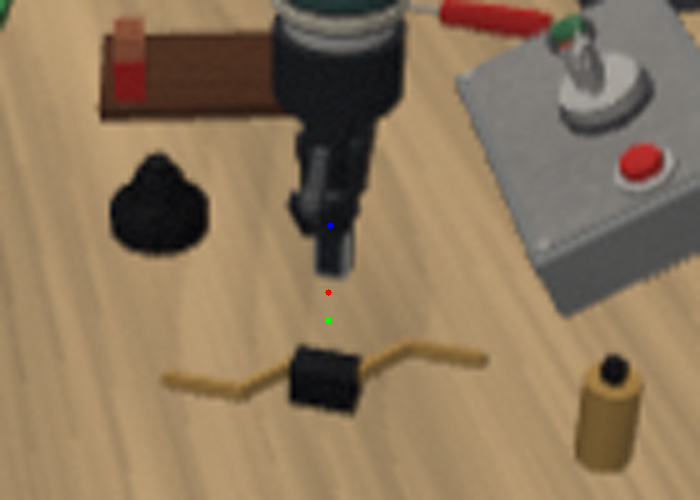

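```bash
python3 - <<'E'
from mv import *
for n,p in(("side0",(.2113,.6403,.2174)),("side1",(.4621,-.1158,.1186))):
    d=load(n);p=np.array(p); q=proj(d,p)[0]; print(n,q)
    u,v=np.round(q).astype(int)
    r=(max(u-30,0),max(v-40,0)); im=cv2.resize(d["frame"][r[1]:r[1]+60,r[0]:r[0]+60,::-1],None,fx=6,fy=6,interpolation=cv2.INTER_CUBIC)
    for o,c in((0,(0,0,255)),(-.022,(0,255,0)),(.016,(255,255,0))):
        uv=((proj(d,p+[0,0,o])[0]-np.array(r)+.5)*6).astype(int); cv2.circle(im,tuple(uv.tolist()),3,c,-1)
    cv2.imwrite(f"pics/tip{n}.png",im)
a=cv2.imread("pics/tipside0.png");b=cv2.imread("pics/tipside1.png");cv2.imwrite("pics/tips.png",np.hstack([a,b]))
d=load("top0");p=np.array((.2113,.6403,.2174));print([proj(d,p+[0,0,o])[0] for o in(0,-.022,.016)])
im=cv2.resize(d["frame"][265:315,70:140,::-1],None,fx=8,fy=8,interpolation=cv2.INTER_CUBIC)
for o,c in((0,(0,0,255)),(-.022,(0,255,0)),(.016,(255,255,0))):
    uv=((proj(d,p+[0,0,o])[0]-np.array([70,265])+.5)*8).astype(int); cv2.circle(im,tuple(uv.tolist()),3,c,-1)
cv2.imwrite("pics/tipt.png",im)
E
```

```text
side0 [224.53874452 100.2541603 ]
side1 [325.14517781 209.28846781]
[array([108.57153198, 280.69704596]), array([112.60445276, 279.95826321]), array([105.53755906, 281.25283342])]
```

View pics/tips.png

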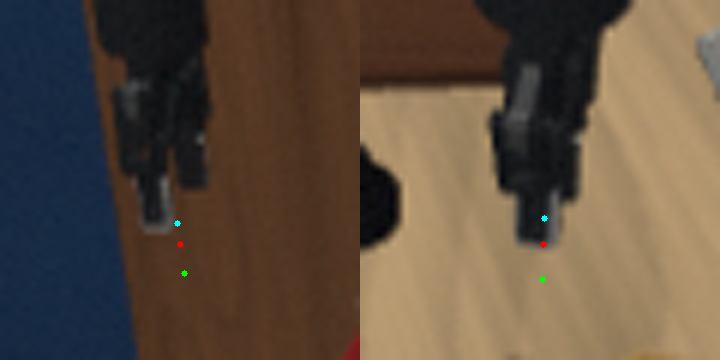

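View pics/tipt.png

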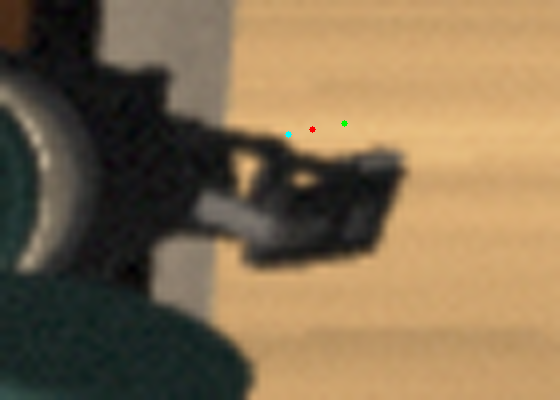

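```bash
python3 - <<'E'
from h import *
p=np.array((.2113,.6403,.2174)); y=np.array([.313,.95,0])
for n in("side0","top0"):
    d=load(n); w=cloud(d)
    for sgn in(1,-1): print(n,sgn,proj(d,p+sgn*.0425*y+[0,0,-.009])[0], proj(d,p+sgn*.057*y+[0,0,-.009])[0])
d=load("side0");w=cloud(d)
for v in range(78,100,3): print(v,[tuple((w[v,u]*1000).round().astype(int).tolist()) for u in range(214,230,2) if np.isfinite(w[v,u]).all()])
d=load("top0");w=cloud(d); print("top")
for v in range(282,300,2): print(v,[tuple((w[v,u]*1000).round().astype(int).tolist()) for u in range(98,124,3) if np.isfinite(w[v,u]).all()])
E
```

```text
side0 1 [227.42146492  98.98470628] [228.28515791  97.90278364]
side0 -1 [222.09168734 105.66116091] [221.13421756 106.86055497]
top0 1 [ 97.21636023 275.76974628] [ 92.78231471 274.19631656]
top0 -1 [123.30575063 285.02761749] [127.77286161 286.61278056]
78 [(182, 580, 333), (190, 578, 333), (198, 578, 332), (206, 581, 331), (214, 609, 323), (222, 614, 321), (230, 667, 305), (239, 656, 308)]
81 [(180, 575, 322), (188, 573, 322), (196, 573, 322), (204, 576, 321), (212, 601, 313), (220, 609, 310), (229, 681, 288), (237, 678, 289)]
84 [(162, 1327, 87), (186, 590, 305), (194, 600, 302), (202, 573, 309), (210, 597, 302), (219, 688, 274), (227, 676, 277), (236, 675, 277)]
87 [(160, 1325, 70), (185, 571, 299), (193, 573, 298), (201, 575, 297), (208, 594, 290), (217, 678, 264), (225, 676, 264), (234, 678, 263)]
90 [(157, 1326, 51), (169, 1330, 49), (191, 584, 282), (199, 586, 281), (207, 591, 279), (216, 1315, 50), (224, 688, 247), (232, 672, 251)]
93 [(154, 1330, 31), (166, 1329, 31), (189, 591, 267), (197, 585, 268), (205, 594, 265), (214, 1328, 28), (226, 1313, 32), (238, 1319, 29)]
96 [
[... 921 characters left out ...]
1, 340), (201, 579, 348), (200, 573, 344), (199, 573, 330), (197, 570, 320), (195, 572, 300), (156, 723, -4), (156, 711, -3)]
292 [(195, 597, 343), (195, 587, 346), (196, 579, 347), (195, 575, 338), (193, 574, 326), (192, 572, 315), (189, 574, 297), (150, 719, 3), (150, 707, 5)]
294 [(186, 612, 315), (190, 586, 347), (191, 578, 348), (189, 576, 337), (187, 576, 321), (184, 580, 300), (184, 574, 295), (143, 720, 0), (142, 710, -2)]
296 [(135, 794, -1), (183, 579, 330), (182, 576, 322), (180, 576, 306), (179, 572, 298), (136, 719, 0), (136, 709, 0)]
298 [(128, 794, -2), (180, 587, 343), (180, 580, 343), (129, 760, 3), (129, 749, 2), (128, 742, -4), (129, 727, 5), (128, 722, -7), (129, 708, 0)]
```

play_rows(
  deltas=[
    {"wx":0,"wy":0,"wz":0,"x":0,"y":0,"z":0,"fingers":-0.2},
    {"wx":0,"wy":0,"wz":0,"x":0,"y":0,"z":0,"fingers":-0.2},
    {"wx":0,"wy":0,"wz":0,"x":0,"y":0,"z":0,"fingers":-0.2},
    {"wx":0,"wy":0,"wz":0,"x":0,"y":0,"z":-50,"fingers":-0.2},
    {"wx":0,"wy":0,"wz":0,"x":0,"y":0,"z":-75,"fingers":-0.2},
    {"wx":0,"wy":0,"wz":0,"x":0,"y":0,"z":-90,"fingers":-0.2},
    {"wx":0,"wy":0,"wz":0,"x":0,"y":0,"z":-90,"fingers":-0.2},
    {"wx":0,"wy":0,"wz":0,"x":0,"y":0,"z":-90,"fingers":-0.2},
  ],
)

```text
time: 5.03
tool_pos: [0.4637, -0.1194, -0.0013]
tcp_rot: [0.411, 1.53, -0.411]
wrist_force: [-0.2, -0.7, 0.3]
width: 0.601
```

```bash
python3 - <<'E'
from mv import *
d=snap("side","4"); s,p,Rc=cur(); print(p,s["width"],s["wrist_force"],s["time"])
cv2.imwrite("pics/m4.png",cv2.resize(d["frame"][190:260,280:380,::-1],None,fx=7,fy=7,interpolation=cv2.INTER_CUBIC))
E
```

```text
[ 0.46388733 -0.11943025 -0.00109492] 0.5987420605712245 [-0.26160505 -0.39349944  0.33738175] 5.075
```

View pics/m4.png

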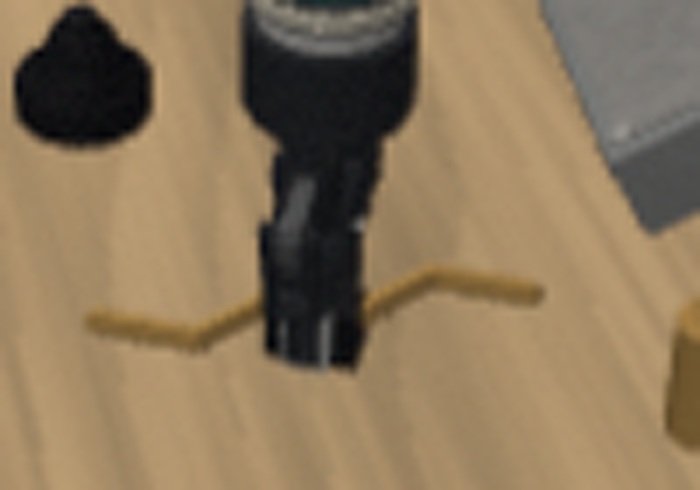

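play_rows(
  deltas=[
    {"wx":0,"wy":0,"wz":0,"x":-2,"y":1,"z":-7,"fingers":-0.2},
    {"wx":0,"wy":0,"wz":0,"x":-2,"y":1,"z":-7,"fingers":-0.2},
    {"wx":0,"wy":0,"wz":0,"x":-2,"y":1,"z":-7,"fingers":0.2},
    {"wx":0,"wy":0,"wz":0,"x":-2,"y":1,"z":-7,"fingers":1},
    {"wx":0,"wy":0,"wz":0,"x":-2,"y":1,"z":-7,"fingers":1},
    {"wx":0,"wy":0,"wz":0,"x":-2,"y":1,"z":-7,"fingers":1},
    {"wx":0,"wy":0,"wz":0,"x":-2,"y":1,"z":-7,"fingers":1},
  ],
  grip_force=50,
)

```text
time: 5.95
tool_pos: [0.4609, -0.1181, -0.009]
tcp_rot: [0.411, 1.531, -0.411]
wrist_force: [-0.6, -0.4, 4.3]
width: 0.293
```

```bash
python3 - <<'E'
from mv import *
d=snap("side","5"); s,p,Rc=cur(); print(p,s["width"],s["wrist_force"],s["time"])
cv2.imwrite("pics/m5.png",cv2.resize(d["frame"][190:260,280:380,::-1],None,fx=7,fy=7,interpolation=cv2.INTER_CUBIC))
E
```

```text
[ 0.46091893 -0.11815419 -0.00899909] 0.2985947532410362 [-0.53295681  0.09307349  3.5227367 ] 6.0
```

View pics/m5.png

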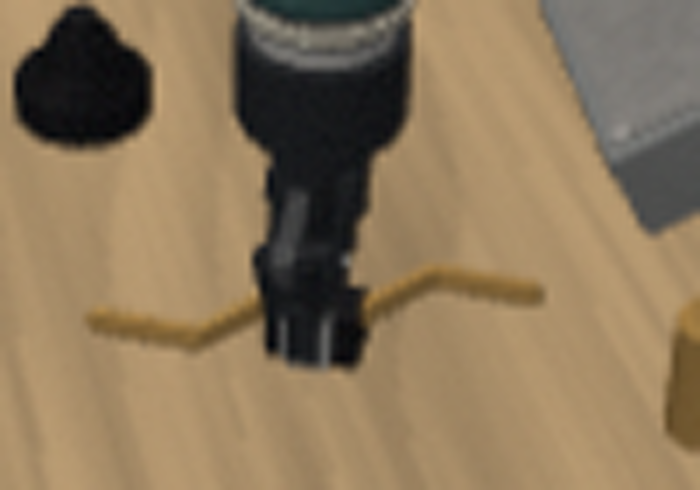

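play_rows(
  deltas=[
    {"wx":0,"wy":0,"wz":0,"x":0,"y":0,"z":45,"fingers":1},
    {"wx":0,"wy":0,"wz":0,"x":0,"y":0,"z":88,"fingers":1},
    {"wx":0,"wy":0,"wz":0,"x":0,"y":0,"z":88,"fingers":1},
    {"wx":0,"wy":0,"wz":3,"x":3,"y":50,"z":88,"fingers":1},
    {"wx":0,"wy":0,"wz":6,"x":6,"y":110,"z":88,"fingers":1},
    {"wx":0,"wy":0,"wz":9,"x":9,"y":170,"z":88,"fingers":1},
    {"wx":0,"wy":0,"wz":12,"x":12,"y":230,"z":88,"fingers":1},
    {"wx":0,"wy":0,"wz":15,"x":15,"y":290,"z":88,"fingers":1},
    {"wx":0,"wy":0,"wz":18,"x":18,"y":350,"z":88,"fingers":1},
    {"wx":0,"wy":0,"wz":18.8,"x":20,"y":390,"z":88,"fingers":1},
    {"wx":0,"wy":0,"wz":18.8,"x":20,"y":402,"z":88,"fingers":1},
    {"wx":0,"wy":0,"wz":18.8,"x":20,"y":402,"z":88,"fingers":1},
    {"wx":0,"wy":0,"wz":18.8,"x":20,"y":402,"z":88,"fingers":1},
  ],
)

```text
time: 7.62
tool_pos: [0.4798, 0.2823, 0.0776]
tcp_rot: [0.154, 1.567, -0.157]
wrist_force: [0.2, -0.1, -1.7]
width: 0.3
```

```bash
python3 - <<'E'
from mv import *
d=snap("side","6");t=snap("top","6"); s,p,Rc=cur(); print(p,s["width"],s["wrist_force"],s["time"])
M=Rc.as_matrix(); print("tool y yaw",np.arctan2(-M[0,1],M[1,1]))
cv2.imwrite("pics/m6.png",np.hstack([cv2.resize(d["frame"][120:200,250:350,::-1],None,fx=5,fy=5,interpolation=cv2.INTER_CUBIC),cv2.resize(t["frame"][160:240,210:270,::-1],None,fx=5,fy=5,interpolation=cv2.INTER_CUBIC)]))
E
```

```text
[0.48032402 0.28242965 0.07825394] 0.29556074704223945 [-0.19609199  0.37006544 -3.16636593] 7.725
tool y yaw -0.1983080596741506
```

View pics/m6.png

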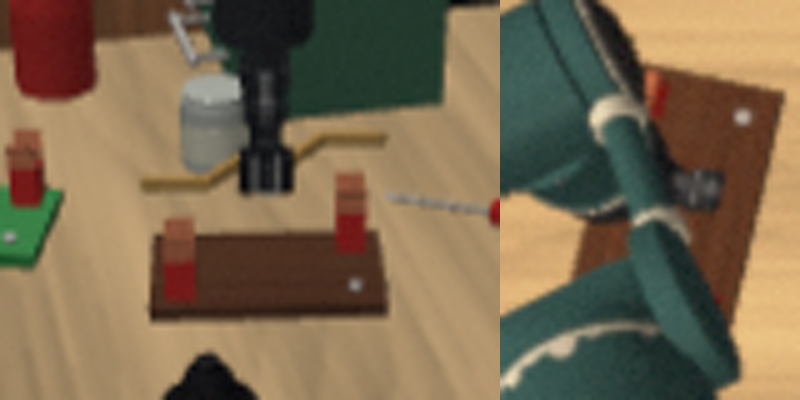

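```bash
cat > f9.py <<'E'
from fit import *
import sys
tag=sys.argv[1]; zz=float(sys.argv[2]); x0=[float(v) for v in sys.argv[3:6]]
d=load("side"+tag); r=(270,140,65,25)
h=sat(d,r); o=np.clip((h[...,1]-112)/30,0,1)*((h[...,0]>8)&(h[...,0]<30))
cv2.imwrite("pics/o9.png",cv2.resize((o*255).astype(np.uint8),None,fx=10,fy=10,interpolation=0))
LEG=[rod((46,36),(98,36),6,25),rod((-46,-36),(-98,-36),6,25)]
def pl(p,parts): return [q+[0,0,zz] for q in pose2(p,parts)]
# weight: only around legs
wt=cv2.dilate((mask(d,pl(x0,LEG),r)>0).astype(np.uint8),np.ones((5,9)))>0
wt&= True
print(fit([(d,LEG,r,o,wt)],x0,place=pl,steps=(.003,.003,.03)))
a=cv2.resize(d["frame"][140:165,270:335,::-1],None,fx=12,fy=12,interpolation=0)
for q in pl(fit([(d,LEG,r,o,wt)],x0,place=pl,steps=(.003,.003,.03))[0],LEG+LINKGRIP):
    uv=((proj(d,q)-[269.5,139.5])*12).astype(np.float32); cv2.polylines(a,[np.round(cv2.convexHull(uv)).astype(int)],True,(255,0,0),1)
cv2.imwrite("pics/ov9.png",a)
E
python3 f9.py 6 .087 .4805 .2825 -.198
```

```text
(array([ 0.48155287,  0.28430494, -0.15622374]), np.float64(45.2235294117647))
```

View pics/ov9.png

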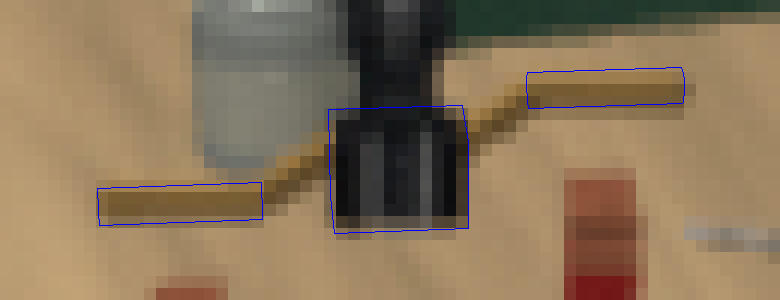

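play_rows(
  deltas=[
    {"wx":0,"wy":0,"wz":0,"x":1,"y":1,"z":-25,"fingers":1},
    {"wx":0,"wy":0,"wz":0,"x":1,"y":1,"z":-40,"fingers":1},
    {"wx":0,"wy":0,"wz":0,"x":1,"y":1,"z":-48,"fingers":1},
    {"wx":0,"wy":0,"wz":0,"x":1,"y":1,"z":-52,"fingers":1},
    {"wx":0,"wy":0,"wz":0,"x":1,"y":1,"z":-54,"fingers":1},
    {"wx":0,"wy":0,"wz":0,"x":1,"y":1,"z":-55,"fingers":1},
    {"wx":0,"wy":0,"wz":0,"x":1,"y":1,"z":-56,"fingers":1},
    {"wx":0,"wy":0,"wz":0,"x":1,"y":1,"z":-56,"fingers":1},
  ],
)

```text
time: 8.72
tool_pos: [0.4818, 0.2848, 0.023]
tcp_rot: [0.154, 1.565, -0.154]
wrist_force: [-0.1, -3.0, -0.4]
width: 0.294
```

```bash
python3 - <<'E'
from mv import *
d=snap("side","7"); s,p,Rc=cur(); print(p,s["width"],s["wrist_force"],s["torque"],s["time"])
cv2.imwrite("pics/m7.png",cv2.resize(d["frame"][120:200,250:350,::-1],None,fx=8,fy=7,interpolation=cv2.INTER_CUBIC))
E
```

```text
[0.48184138 0.28485721 0.02297088] 0.29610856251781353 [ 0.25667226 -3.85211126 -0.47756814] [-0.46412438 -0.10802119 -0.23596316] 8.775
```

View pics/m7.png

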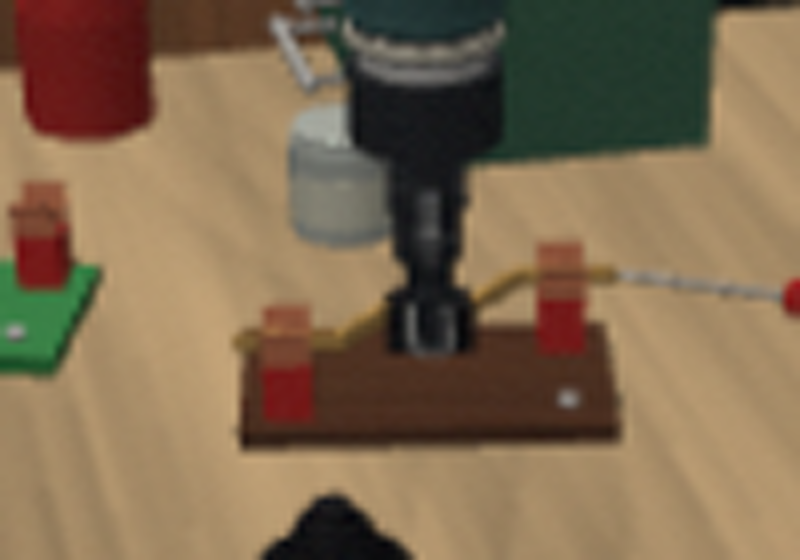

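play_rows(
  deltas=[
    {"wx":0,"wy":0,"wz":0,"x":0,"y":-1.5,"z":-1,"fingers":1},
    {"wx":0,"wy":0,"wz":0,"x":0,"y":-1.5,"z":-2,"fingers":1},
    {"wx":0,"wy":0,"wz":0,"x":0,"y":-1.5,"z":-2,"fingers":1},
  ],
)

```text
time: 9.15
tool_pos: [0.482, 0.2842, 0.0219]
tcp_rot: [0.155, 1.565, -0.153]
wrist_force: [-3.0, -1.1, 5.9]
width: 0.299
```

play_rows(
  deltas=[
    {"wx":0,"wy":0,"wz":0,"x":0,"y":0,"z":1,"fingers":0.1},
    {"wx":0,"wy":0,"wz":0,"x":0,"y":0,"z":1,"fingers":-0.2},
    {"wx":0,"wy":0,"wz":0,"x":0,"y":0,"z":1,"fingers":-0.3},
    {"wx":0,"wy":0,"wz":0,"x":0,"y":0,"z":1,"fingers":-0.3},
    {"wx":0,"wy":0,"wz":0,"x":0,"y":0,"z":30,"fingers":-0.3},
    {"wx":0,"wy":0,"wz":0,"x":0,"y":0,"z":80,"fingers":-0.3},
    {"wx":0,"wy":0,"wz":0,"x":0,"y":0,"z":120,"fingers":-0.3},
    {"wx":0,"wy":0,"wz":0,"x":0,"y":-50,"z":120,"fingers":-0.3},
    {"wx":0,"wy":0,"wz":0,"x":0,"y":-110,"z":120,"fingers":-0.3},
    {"wx":0,"wy":0,"wz":0,"x":0,"y":-170,"z":120,"fingers":-0.3},
    {"wx":0,"wy":0,"wz":0,"x":0,"y":-230,"z":120,"fingers":-0.3},
    {"wx":0,"wy":0,"wz":0,"x":0,"y":-290,"z":120,"fingers":-0.3},
  ],
)

```text
time: 10.65
tool_pos: [0.4814, -0.0083, 0.1409]
tcp_rot: [0.154, 1.564, -0.154]
wrist_force: [0.3, -0.1, -0.8]
width: 0.65
```

```bash
python3 - <<'E'
from mv import *
d=snap("side","8");t=snap("top","8"); s,p,Rc=cur(); print(p,s["width"],s["wrist_force"],s["time"])
cv2.imwrite("pics/m8.png",np.hstack([cv2.resize(d["frame"][130:200,265:345,::-1],None,fx=5,fy=5,interpolation=cv2.INTER_CUBIC),cv2.resize(t["frame"][165:235,210:280,::-1],None,fx=5,fy=5,interpolation=cv2.INTER_CUBIC)]))
print("lever now?",np.abs(t["frame"][190:250,385:430].astype(int)-load("top0")["frame"][190:250,385:430]).max())
y=-.571
print("lever",delta((.4437,-.3223,.12),frame((0,0,-1),(-np.sin(y),np.cos(y),0))))
E
```

```text
[ 0.48138591 -0.0115535   0.14082406] 0.6510107586566567 [-0.79046236  0.11880855 -0.9427743 ] 10.75
lever now? 15
lever (array([ -37.7, -310.7,  -20.8]), [array([  0.12,   0.  , -21.09]), array([ -0.  ,   0.17, 158.91])])
```

View pics/m8.png

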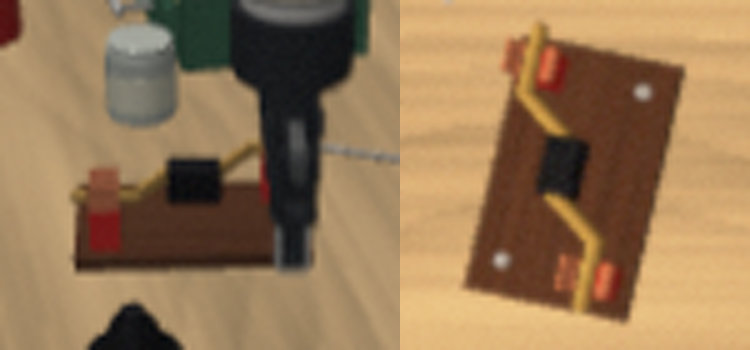

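play_rows(
  deltas=[
    {"wx":0,"wy":0,"wz":-5,"x":-8,"y":-60,"z":0,"fingers":-0.5},
    {"wx":0,"wy":0,"wz":-10,"x":-16,"y":-120,"z":0,"fingers":-0.5},
    {"wx":0,"wy":0,"wz":-15,"x":-24,"y":-180,"z":0,"fingers":-0.5},
    {"wx":0,"wy":0,"wz":-21,"x":-32,"y":-240,"z":0,"fingers":-0.5},
    {"wx":0,"wy":0,"wz":-21,"x":-38,"y":-300,"z":0,"fingers":-0.5},
    {"wx":0,"wy":0,"wz":-21,"x":-38,"y":-311,"z":-40,"fingers":-0.5},
    {"wx":0,"wy":0,"wz":-21,"x":-38,"y":-311,"z":-40,"fingers":-0.5},
    {"wx":0,"wy":0,"wz":-21,"x":-38,"y":-311,"z":-40,"fingers":-0.5},
  ],
)

```text
time: 11.75
tool_pos: [0.4439, -0.3165, 0.1009]
tcp_rot: [0.441, 1.526, -0.44]
wrist_force: [-0.1, 0.0, 0.0]
width: 0.751
```

```bash
python3 - <<'E'
from mv import *
s,p,Rc=cur(); print(p,s["width"],s["time"],s["q"])
y=-.571
print("lever",delta((.4437,-.3223,-.008),frame((0,0,-1),(-np.sin(y),np.cos(y),0))))
t=load("top8")
from fit import *
E
sed -e 's/"top0"/"top8"/; s/"side0"/"side8"/' f1.py > f1b.py; sed -i 's/for yaw in(0.,.5,-.5)/for yaw in(-.5,)/' f1b.py; python3 f1b.py
```

```text
[ 0.44386273 -0.31653684  0.10090396] 0.7513587252474241 11.75 [-6.65418655e-01  1.24926573e-01  1.99891641e+00  4.21872456e-04
  1.01847610e+00 -1.67400800e+00]
lever (array([  -0.2,   -5.8, -108.9]), [array([-0.04, -0.02, -0.49]), array([ 3.0000e-02, -7.0000e-02,  1.7951e+02])])
lever top [ 0.4435 -0.3225 -0.5702] 23.6
lever side [ 0.4442 -0.3217 -0.5689] 36.0
lever both [ 0.4439 -0.3221 -0.5643] 65.7
```

play_rows(
  deltas=[
    {"wx":0,"wy":0,"wz":-0.5,"x":0,"y":-6,"z":-40,"fingers":-0.5},
    {"wx":0,"wy":0,"wz":-0.5,"x":0,"y":-6,"z":-75,"fingers":-0.5},
    {"wx":0,"wy":0,"wz":-0.5,"x":0,"y":-6,"z":-100,"fingers":-0.5},
    {"wx":0,"wy":0,"wz":-0.5,"x":0,"y":-6,"z":-109,"fingers":-0.5},
    {"wx":0,"wy":0,"wz":-0.5,"x":0,"y":-6,"z":-109,"fingers":-0.5},
    {"wx":0,"wy":0,"wz":-0.5,"x":0,"y":-6,"z":-109,"fingers":-0.5},
  ],
  grip_force=80,
)

```text
time: 12.5
tool_pos: [0.445, -0.3242, -0.0066]
tcp_rot: [0.446, 1.521, -0.448]
wrist_force: [-0.5, 0.2, -0.5]
width: 0.748
```

play_rows(
  deltas=[
    {"wx":0,"wy":0,"wz":0,"x":-1,"y":2,"z":-1,"fingers":-0.5},
    {"wx":0,"wy":0,"wz":0,"x":-1,"y":2,"z":-1,"fingers":0.2},
    {"wx":0,"wy":0,"wz":0,"x":-1,"y":2,"z":-1,"fingers":1},
    {"wx":0,"wy":0,"wz":0,"x":-1,"y":2,"z":-1,"fingers":1},
    {"wx":0,"wy":0,"wz":0,"x":-1,"y":2,"z":-1,"fingers":1},
    {"wx":0,"wy":0,"wz":0,"x":-1,"y":2,"z":-1,"fingers":1},
  ],
  grip_force=80,
)

```text
time: 13.25
tool_pos: [0.4431, -0.3221, -0.0084]
tcp_rot: [0.447, 1.523, -0.448]
wrist_force: [-1.5, 0.1, 6.4]
width: 0.53
```

```bash
python3 - <<'E'
from mv import *
d=snap("side","9"); s,p,Rc=cur(); print(p,s["width"]*85,s["wrist_force"],s["time"]); M=Rc.as_matrix(); print(M.round(4),"yaw",np.arctan2(-M[0,1],M[1,1]))
cv2.imwrite("pics/m9.png",cv2.resize(d["frame"][210:320,270:380,::-1],None,fx=5,fy=5,interpolation=cv2.INTER_CUBIC))
E
```

```text
[ 0.443068   -0.32210081 -0.0083507 ] 44.870719947328666 [-0.25432687 -0.49066292  6.71904552] 13.3
[[ 9.000e-04  5.411e-01  8.409e-01]
 [-9.000e-04  8.409e-01 -5.411e-01]
 [-1.000e+00 -3.000e-04  1.200e-03]] yaw -0.5717821417781113
```

View pics/m9.png

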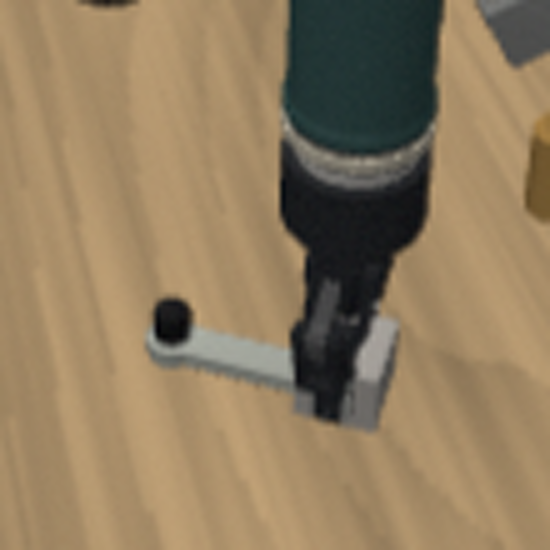

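```bash
cat > plan.py <<'E'
from mv import *
from f7 import shaftR
SEAT=np.array([.7008,.037,.1141])
A=-.33
# grasp record (lever bore wrt reported tool)
pg=np.array([.44307,-.3221,-.00835]); Rg=R.from_euler("z",0)  # filled below
BORE=np.array([.4438,-.3222,0.]); YG=-.5717
Rtool=R.from_rotvec([0.4465,1.522,-0.4475])
Rl=R.from_euler("z",YG)
V=Rtool.inv().apply(BORE-pg); Q=Rtool.inv()*Rl
def target(h,a=A,seat=SEAT,off=(0,0,0)):
    Rs=R.from_matrix(shaftR(a)); n=Rs.as_matrix()[:,2]
    Rt=Rs*Q.inv(); pos=seat+h*n+np.array(off)-Rt.apply(V)
    return pos,Rt
def rep(h,a=A,seat=SEAT):
    s,p,Rc=cur(); pos,Rt=target(h,a,seat)
    print("d mm",((pos-p)*1000).round(1),"rot deg",np.degrees((Rt*Rc.inv()).as_rotvec()).round(2))
def leverpose():
    s,p,Rc=cur(); return p+Rc.apply(V),(Rc*Q).as_matrix()
E
python3 - <<'E'
from plan import *
s,p,Rc=cur(); print(s["tcp_rot"]); rep(.08); print(V)
E
```

```text
[ 0.44739533  1.52286964 -0.44839471]
d mm [223.7 362.9 185.4] rot deg [ -4.96 -27.64   7.34]
[-0.00834849  0.00031021  0.00068697]
```

play_rows(
  deltas=[
    {"wx":0,"wy":0,"wz":0,"x":0,"y":0,"z":50,"fingers":1},
    {"wx":0,"wy":0,"wz":0,"x":0,"y":0,"z":110,"fingers":1},
    {"wx":0,"wy":0,"wz":0,"x":0,"y":0,"z":165,"fingers":1},
    {"wx":0,"wy":0,"wz":0,"x":0,"y":0,"z":190,"fingers":1},
    {"wx":-0.5,"wy":-3.5,"wz":1,"x":30,"y":50,"z":200,"fingers":1},
    {"wx":-1.2,"wy":-7,"wz":2,"x":60,"y":98,"z":200,"fingers":1},
    {"wx":-1.8,"wy":-10.5,"wz":3,"x":90,"y":146,"z":200,"fingers":1},
    {"wx":-2.5,"wy":-14,"wz":4,"x":120,"y":194,"z":200,"fingers":1},
    {"wx":-3.2,"wy":-17.5,"wz":5,"x":150,"y":242,"z":200,"fingers":1},
    {"wx":-3.8,"wy":-21,"wz":6,"x":180,"y":290,"z":200,"fingers":1},
    {"wx":-4.5,"wy":-25,"wz":6.8,"x":210,"y":338,"z":200,"fingers":1},
    {"wx":-4.96,"wy":-27.64,"wz":7.34,"x":224,"y":363,"z":200,"fingers":1},
    {"wx":-4.96,"wy":-27.64,"wz":7.34,"x":224,"y":363,"z":200,"fingers":1},
    {"wx":-4.96,"wy":-27.64,"wz":7.34,"x":224,"y":363,"z":200,"fingers":1},
    {"wx":-4.96,"wy":-27.64,"wz":7.34,"x":224,"y":363,"z":200,"fingers":1},
  ],
)

```text
time: 15.18
tool_pos: [0.666, 0.0403, 0.1902]
tcp_rot: [0.357, 1.056, -0.28]
wrist_force: [-0.1, -0.6, -4.8]
width: 0.525
```

```bash
python3 - <<'E'
from plan import *
d=snap("side","10");t=snap("top","10"); s,p,Rc=cur(); print(p,s["width"]*85,s["wrist_force"],s["time"],s["q"]); rep(.08)
cv2.imwrite("pics/m10.png",np.hstack([cv2.resize(d["frame"][120:230,340:430,::-1],None,fx=5,fy=5,interpolation=cv2.INTER_CUBIC),cv2.resize(t["frame"][100:210,280:340,::-1],None,fx=5,fy=5,interpolation=cv2.INTER_CUBIC)]))
E
```

```text
[0.66643927 0.04029794 0.19069617] 45.12033963877032 [-0.57589288  0.52608339 -3.55678667] 15.275 [ 0.06936146 -0.00862198  2.04430741 -0.14632925  0.62850944 -0.96110229]
d mm [  0.3   0.5 -13.7] rot deg [-0.04 -0.07  0.08]
```

View pics/m10.png

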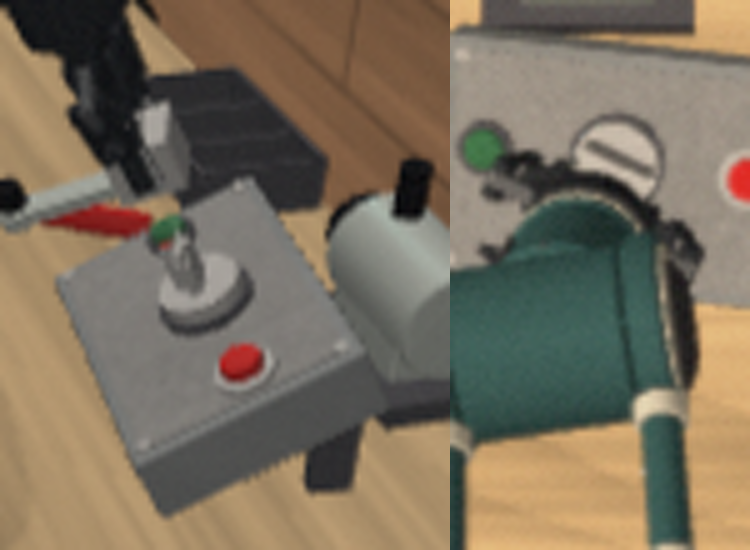

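```bash
cat > ovl.py <<'E'
from plan import *
from fit import LEVER,mask,fit,sat
def overlay(d,r,k,sets):
    u,v,w,h=r; im=cv2.resize(d["frame"][v:v+h,u:u+w,::-1],None,fx=k,fy=k,interpolation=cv2.INTER_CUBIC)
    for parts,c in sets:
        for q in parts:
            uv=((proj(d,q)-[u-.5,v-.5])*k).astype(np.float32); cv2.polylines(im,[np.round(cv2.convexHull(uv)).astype(int)],True,c,1)
    return im
def lev(b,M): return [q@M.T+b for q in LEVER]
E
python3 - <<'E'
from ovl import *
d=load("side10")
b,M=leverpose(); print("pred bore",b,M.round(3))
s,p,Rc=cur(); z=np.array([0,0,.037])
bB=p+z+Rc.apply(Rtool.inv().apply(BORE-pg-z)); print("B",bB)
im=overlay(d,(335,120,60,50),12,[(lev(b,M),(255,0,0)),(lev(bB,M),(0,255,0))]); cv2.imwrite("pics/ov10.png",im)
E
```

```text
pred bore [0.66320566 0.04074038 0.19841714] [[ 0.794  0.392 -0.465]
 [-0.417  0.907  0.053]
 [ 0.443  0.152  0.884]]
B [0.6804234  0.038796   0.20272511]
```

View pics/ov10.png

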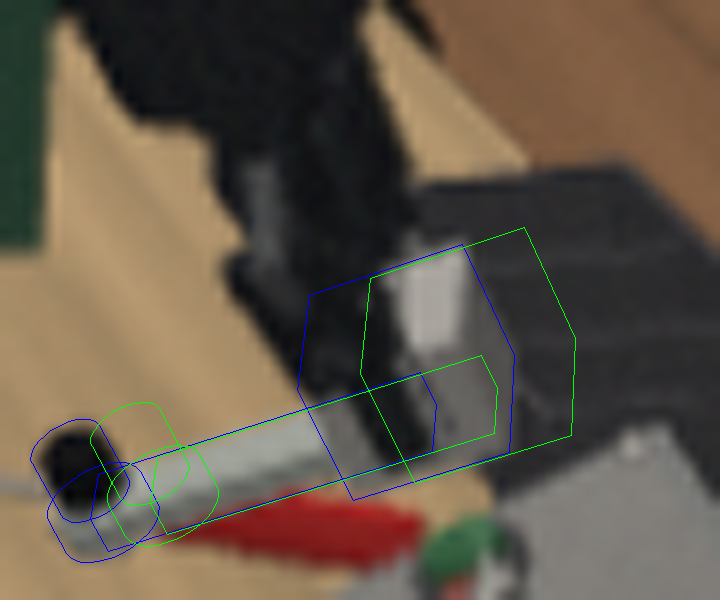

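```bash
python3 - <<'E'
from ovl import *
import f7
f7.SEAT[:]=[.7008,.037,.1141]
S=load("side0");T=load("top0")
a=overlay(S,(370,160,20,24),16,[(f7.sh(-.34,f7.BAR),(255,0,0)),(f7.sh(-.34,[f7.cyl(0,0,30,0,0)]),(0,255,0))])
b=overlay(T,(303,122,20,24),16,[(f7.sh(-.34,f7.BAR),(255,0,0)),(f7.sh(-.34,[f7.cyl(0,0,30,0,0)]),(0,255,0))])
cv2.imwrite("pics/sh2.png",np.hstack([a,b]))
E
```

```text
(no output)
```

View pics/sh2.png

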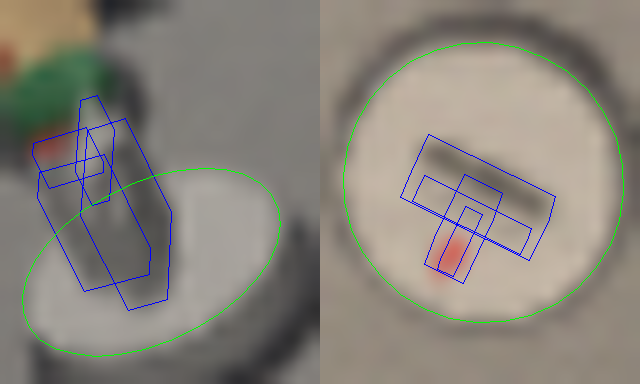

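```bash
python3 - <<'E'
from ovl import *
import f7
f7.SEAT[:]=[.7008,.037,.1141]
for n in("side0","top0"):
    d=load(n); r0=np.array((370,160)) if n[0]=="s" else np.array((303,122))
    for nm,q in dict(seat=(0,0,0),tip=(0,0,38),red38=(-13,0,38),red28=(-15,0,28),red0=(-15,0,0),L38=(0,13,38),R38=(0,-13,38),L0=(0,15,0),R0=(0,-15,0)).items():
        uv=proj(d,f7.sh(-.34,[np.array([q])/1000])[0])[0]; print(n,nm,((uv-r0+.5)*16).round())
    w=cloud(d)
    if n[0]=="s":
        for v in range(164,182,2): print(v,[tuple((w[v,u]*1000).round().astype(int).tolist()) for u in range(370,386,2) if np.isfinite(w[v,u]).all()])
E
```

```text
side0 seat [150. 261.]
side0 tip [ 86. 133.]
side0 red38 [ 30. 149.]
side0 red28 [ 38. 185.]
side0 red0 [ 85. 278.]
side0 L38 [89. 96.]
side0 R38 [ 83. 170.]
side0 L0 [152. 218.]
side0 R0 [147. 304.]
164 [(777, 291, 14), (713, 131, 109), (722, 134, 106), (725, 122, 112), (735, 127, 108), (745, 130, 105), (750, 124, 108), (753, 112, 114)]
166 [(704, 128, 103), (711, 124, 104), (718, 122, 105), (721, 112, 110), (732, 118, 105), (739, 115, 106), (744, 109, 109), (749, 102, 111)]
168 [(707, 132, 92), (708, 117, 100), (715, 114, 101), (687, 39, 146), (731, 115, 98), (735, 106, 103), (742, 102, 104), (744, 92, 109)]
170 [(703, 122, 90), (674, 40, 140), (680, 37, 140), (685, 32, 143), (698, 44, 134), (732, 97, 99), (735, 86, 105), (742, 85, 105)]
172 [(699, 110, 88), (705, 106, 89), (680, 36, 133), (683, 25, 139), (695, 36, 131), (710, 50, 121), (718, 51, 119), (721, 41, 125)]
174 [(698, 106, 82), (701, 95, 88), (683, 41, 121), (684, 27, 130), (690, 23, 131), (705, 38, 120), (714, 41, 117), (717, 32, 122)]
176 [(693, 94, 81), (697, 86, 85), (683, 38, 115), (689, 36, 116), (691, 24, 122), (703, 31, 116), (710, 31, 115), (712, 20, 121)]
178 [(689, 83, 79), (679, 45, 104), (687, 45, 103), (689, 34, 108), (693, 25, 113), (699, 23, 114), (705, 19, 115), (709, 12, 118)]
180 [(685, 72, 78), (677, 39, 99), (684, 36, 100), (687, 27, 104), (690, 18, 109), (695, 13, 112), (701, 9, 114), (707, 6, 114)]
top0 seat [163. 183.]
top0 tip [150. 219.]
top0 red38 [124. 275.]
top0 red28 [123. 274.]
top0 red0 [133. 246.]
top0 L38 [ 94. 192.]
top0 R38 [207. 247.]
top0 L0 [ 99. 153.]
top0 R0 [226. 214.]
```

```bash
sed -i 's/^A=-.33/A=-.34/' plan.py; python3 - <<'E'
from plan import *
rep(.05);rep(.03);rep(0)
E
```

```text
d mm [ 14.3  -1.1 -40.2] rot deg [ 0.23 -0.1  -0.42]
d mm [ 23.6  -2.2 -57.8] rot deg [ 0.23 -0.1  -0.42]
d mm [ 37.6  -3.7 -84.3] rot deg [ 0.23 -0.1  -0.42]
```

play_rows(
  deltas=[
    {"wx":0.2,"wy":-0.1,"wz":-0.4,"x":3,"y":0,"z":-13,"fingers":1},
    {"wx":0.2,"wy":-0.1,"wz":-0.4,"x":14.3,"y":-1,"z":-36,"fingers":1},
    {"wx":0.2,"wy":-0.1,"wz":-0.4,"x":14.3,"y":-1,"z":-40,"fingers":1},
    {"wx":0.2,"wy":-0.1,"wz":-0.4,"x":14.3,"y":-1,"z":-40,"fingers":1},
    {"wx":0.2,"wy":-0.1,"wz":-0.4,"x":14.3,"y":-1,"z":-40,"fingers":1},
  ],
)

```text
time: 15.9
tool_pos: [0.6813, 0.0405, 0.1516]
tcp_rot: [0.364, 1.051, -0.282]
wrist_force: [-0.6, -0.3, -4.2]
width: 0.525
```

```bash
python3 - <<'E'
from ovl import *
import f7
f7.SEAT[:]=SEAT
d=snap("side","11"); s,p,Rc=cur(); print(p,s["width"]*85,s["wrist_force"],s["torque"],s["time"]); rep(.05)
b,M=leverpose()
cv2.imwrite("pics/ov11.png",overlay(d,(340,125,55,50),12,[(lev(b,M),(255,0,0)),(f7.sh(-.34,f7.BAR),(0,255,0))]))
cv2.imwrite("pics/ov11b.png",overlay(d,(340,125,55,50),12,[]))
E
```

```text
[0.68146121 0.04053984 0.15191222] 45.30341175568946 [ 0.99047328  0.44647096 -4.42986345] [0.05998626 0.56142765 0.00966695] 15.95
d mm [-0.7 -1.4 -1.4] rot deg [ 0.02  0.12 -0.12]
```

View pics/ov11.png

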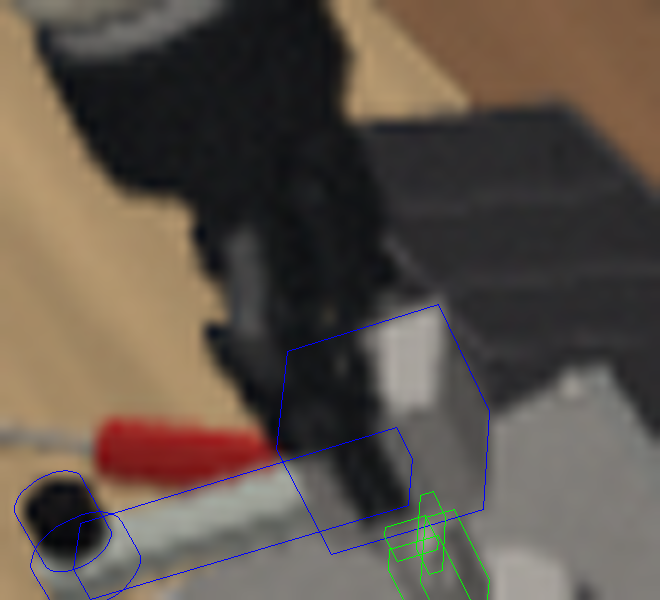

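View pics/ov11b.png

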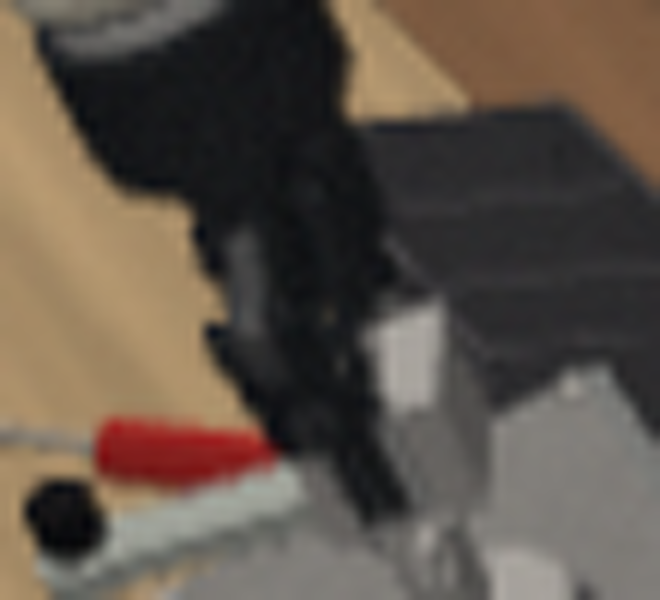

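play_rows(
  deltas=[
    {"wx":0,"wy":0.1,"wz":-0.1,"x":-0.7,"y":-1.4,"z":-1.4,"fingers":1},
    {"wx":0,"wy":0.1,"wz":-0.1,"x":2.2,"y":-1.7,"z":-6.8,"fingers":1},
    {"wx":0,"wy":0.1,"wz":-0.1,"x":5,"y":-2,"z":-12,"fingers":1},
    {"wx":0,"wy":0.1,"wz":-0.1,"x":7,"y":-2.3,"z":-16,"fingers":1},
    {"wx":0,"wy":0.1,"wz":-0.1,"x":8.6,"y":-2.5,"z":-19,"fingers":1},
    {"wx":0,"wy":0.1,"wz":-0.1,"x":8.6,"y":-2.5,"z":-19,"fingers":1},
  ],
)

```text
time: 16.7
tool_pos: [0.6893, 0.038, 0.131]
tcp_rot: [0.364, 1.055, -0.284]
wrist_force: [-0.7, -0.5, -3.0]
width: 0.531
```

```bash
cat > st.py <<'E'
from plan import *
s,p,Rc=cur(); b,M=leverpose(); n=shaftR(A)[:,2]
e=shaftR(A).T@(b-SEAT)*1000
print("t",s["time"],"w",round(s["width"]*85,1),"lever in shaft frame mm (x,y,h)",e.round(1),"rot err deg",np.degrees(R.from_matrix(shaftR(A).T@M).as_rotvec()).round(1))
F=np.array(s["wrist_force"])-[0,0,-4.3]
print("F shaft frame",(shaftR(A).T@F).round(1),"torque",np.array(s["torque"]).round(2),"|F|",np.linalg.norm(s["wrist_force"]).round(1)); rep(.0)
E
python3 st.py
```

```text
t 16.7 w 45.1 lever in shaft frame mm (x,y,h) [-1.3 -0.7 28.7] rot err deg [-0.1  0.1  0. ]
F shaft frame [ 0.2 -0.6  1.4] torque [-0.03  0.49 -0.02] |F| 3.2
d mm [ 14.7  -1.4 -24.7] rot deg [ 0.03 -0.14 -0.02]
```

play_rows(
  deltas=[
    {"wx":0,"wy":0,"wz":0,"x":1.2,"y":0.1,"z":0.5,"fingers":1},
    {"wx":0,"wy":0,"wz":0,"x":2.2,"y":0,"z":-1.2,"fingers":1},
    {"wx":0,"wy":0,"wz":0,"x":3.2,"y":-0.1,"z":-3,"fingers":1},
    {"wx":0,"wy":0,"wz":0,"x":4.1,"y":-0.2,"z":-5,"fingers":1},
    {"wx":0,"wy":0,"wz":0,"x":4.1,"y":-0.2,"z":-5,"fingers":1},
  ],
)

```text
time: 17.32
tool_pos: [0.6935, 0.0377, 0.1263]
tcp_rot: [0.364, 1.054, -0.284]
wrist_force: [-0.0, -0.7, -4.3]
width: 0.531
```

```bash
python3 st.py
```

```text
t 17.325 w 45.1 lever in shaft frame mm (x,y,h) [ 0.  -0.  22.6] rot err deg [-0.1  0.1  0. ]
F shaft frame [ 0.2 -0.6 -0.1] torque [ 0.05  0.53 -0.04] |F| 4.4
d mm [ 10.5  -1.1 -19.9] rot deg [ 0.03 -0.1  -0.02]
```

play_rows(
  deltas=[
    {"wx":0,"wy":0,"wz":0,"x":1.5,"y":-0.2,"z":-2.8,"fingers":1},
    {"wx":0,"wy":0,"wz":0,"x":3,"y":-0.3,"z":-5.6,"fingers":1},
    {"wx":0,"wy":0,"wz":0,"x":4.5,"y":-0.5,"z":-8.4,"fingers":1},
    {"wx":0,"wy":0,"wz":0,"x":6,"y":-0.6,"z":-11.3,"fingers":1},
    {"wx":0,"wy":0,"wz":0,"x":6,"y":-0.6,"z":-11.3,"fingers":1},
  ],
)

```text
time: 17.95
tool_pos: [0.6996, 0.0371, 0.1149]
tcp_rot: [0.364, 1.054, -0.284]
wrist_force: [-0.8, 1.3, -5.3]
width: 0.526
```

```bash
python3 st.py; python3 - <<'E'
from ovl import *
d=snap("side","12")
cv2.imwrite("pics/m12.png",overlay(d,(340,125,65,65),10,[]))
E
```

```text
t 17.95 w 44.7 lever in shaft frame mm (x,y,h) [0.  0.1 9.7] rot err deg [-0.1  0.1  0. ]
F shaft frame [-1.6  0.8 -0.4] torque [0.11 0.59 0.04] |F| 5.5
d mm [ 4.5 -0.5 -8.6] rot deg [ 0.03 -0.11 -0.02]
```

View pics/m12.png

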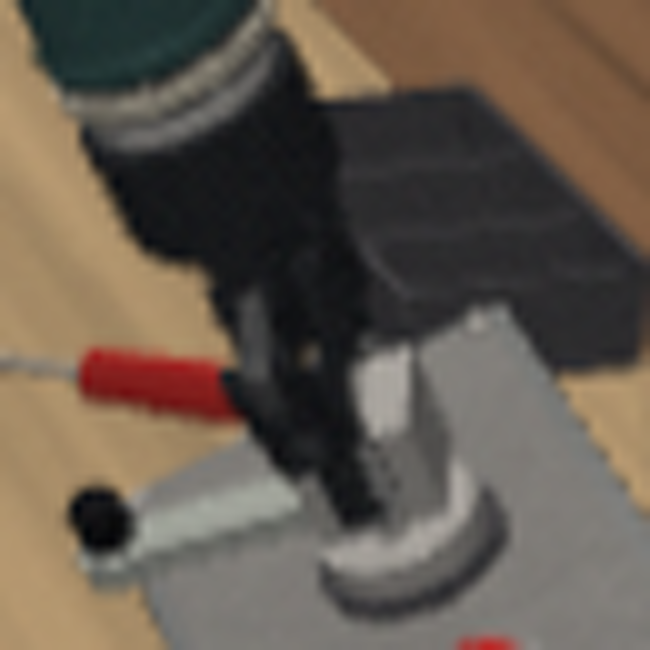

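Hub is over the shaft and nearly down on the collar; continuing home.

play_rows(
  deltas=[
    {"wx":0,"wy":0,"wz":0,"x":1.5,"y":-0.2,"z":-2.9,"fingers":1},
    {"wx":0,"wy":0,"wz":0,"x":3,"y":-0.3,"z":-5.7,"fingers":1},
    {"wx":0,"wy":0,"wz":0,"x":4,"y":-0.4,"z":-7.6,"fingers":1},
    {"wx":0,"wy":0,"wz":0,"x":4.5,"y":-0.5,"z":-8.6,"fingers":1},
    {"wx":0,"wy":0,"wz":0,"x":4.5,"y":-0.5,"z":-8.6,"fingers":1},
  ],
)

```text
time: 18.62
tool_pos: [0.7041, 0.0367, 0.1066]
tcp_rot: [0.364, 1.054, -0.284]
wrist_force: [-0.7, -0.2, -5.5]
width: 0.529
```

```bash
python3 st.py
```

```text
t 18.625 w 44.9 lever in shaft frame mm (x,y,h) [0.  0.1 0.2] rot err deg [-0.1  0.1  0. ]
F shaft frame [-1.  -0.7 -0.8] torque [0.2  0.69 0.01] |F| 5.6
d mm [-0.  -0.1 -0.2] rot deg [ 0.03 -0.1  -0.02]
```

play_rows(
  deltas=[
    {"wx":0,"wy":0,"wz":0,"x":0.5,"y":0,"z":-0.9,"fingers":1},
    {"wx":0,"wy":0,"wz":0,"x":0.9,"y":-0.1,"z":-1.8,"fingers":1},
    {"wx":0,"wy":0,"wz":0,"x":0.9,"y":-0.1,"z":-1.8,"fingers":1},
  ],
)

```text
time: 19.0
tool_pos: [0.7047, 0.0367, 0.1054]
tcp_rot: [0.364, 1.054, -0.284]
wrist_force: [-6.4, 0.5, -1.3]
width: 0.526
```

```bash
python3 st.py
```

```text
t 19.0 w 44.7 lever in shaft frame mm (x,y,h) [ 0.   0.2 -1.2] rot err deg [-0.1  0.1  0. ]
F shaft frame [-4.  -1.6  5.6] torque [0.3  1.   0.05] |F| 6.6
d mm [-0.6 -0.1  1. ] rot deg [ 0.03 -0.1  -0.02]
```

play_rows(
  deltas=[
    {"wx":0,"wy":0,"wz":0,"x":0.5,"y":0,"z":-0.9,"fingers":1},
    {"wx":0,"wy":0,"wz":0,"x":0.9,"y":-0.1,"z":-1.8,"fingers":1},
    {"wx":0,"wy":0,"wz":0,"x":0.9,"y":-0.1,"z":-1.8,"fingers":1},
  ],
)

```text
time: 19.38
tool_pos: [0.7047, 0.0366, 0.1053]
tcp_rot: [0.364, 1.055, -0.285]
wrist_force: [-19.8, 1.4, 14.6]
width: 0.526
```

```bash
python3 st.py; python3 - <<'E'
from ovl import *
d=snap("side","13")
cv2.imwrite("pics/m13.png",overlay(d,(350,145,55,50),12,[]))
E
```

```text
t 19.375 w 44.7 lever in shaft frame mm (x,y,h) [ 0.1  0.2 -1.2] rot err deg [-0.1  0.1  0. ]
F shaft frame [-7.8 -3.6 26. ] torque [0.36 1.88 0.06] |F| 24.6
d mm [-0.7 -0.1  1. ] rot deg [ 0.04 -0.14  0.  ]
```

View pics/m13.png

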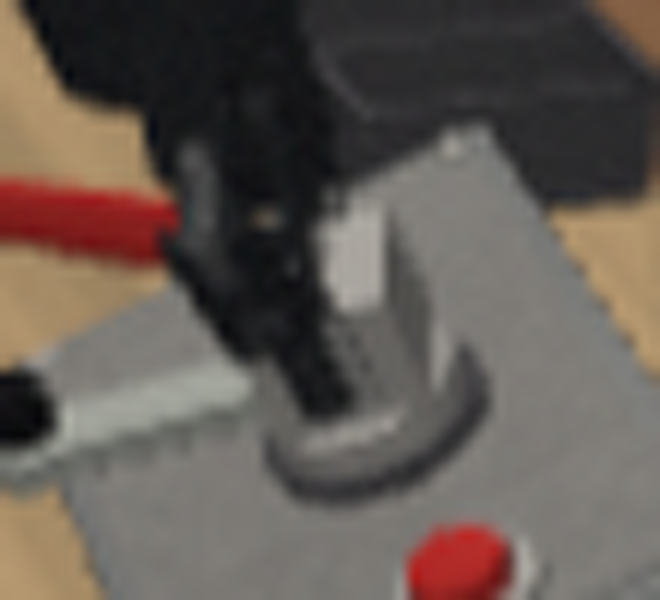

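play_rows(
  deltas=[
    {"wx":0,"wy":0,"wz":0,"x":-0.9,"y":0.1,"z":1.8,"fingers":1},
    {"wx":0,"wy":0,"wz":0,"x":-0.9,"y":0.1,"z":1.8,"fingers":0},
    {"wx":0,"wy":0,"wz":0,"x":-0.9,"y":0.1,"z":1.8,"fingers":-0.5},
    {"wx":0,"wy":0,"wz":0,"x":-0.9,"y":0.1,"z":1.8,"fingers":-0.5},
    {"wx":0,"wy":0,"wz":0,"x":-0.9,"y":0.1,"z":1.8,"fingers":-0.5},
    {"wx":0,"wy":0,"wz":0,"x":-10,"y":1,"z":19,"fingers":-0.5},
    {"wx":0,"wy":0,"wz":0,"x":-28,"y":3,"z":53,"fingers":-0.5},
    {"wx":0,"wy":0,"wz":0,"x":-56,"y":6,"z":106,"fingers":-0.5},
    {"wx":0,"wy":0,"wz":0,"x":-80,"y":9,"z":150,"fingers":-0.5},
    {"wx":0,"wy":10,"wz":0,"x":-120,"y":-40,"z":170,"fingers":-0.5},
    {"wx":0,"wy":20,"wz":0,"x":-160,"y":-90,"z":180,"fingers":-0.5},
    {"wx":0,"wy":28,"wz":0,"x":-200,"y":-140,"z":190,"fingers":-0.5},
    {"wx":0,"wy":28,"wz":0,"x":-230,"y":-190,"z":190,"fingers":-0.5},
    {"wx":0,"wy":28,"wz":0,"x":-240,"y":-240,"z":190,"fingers":-0.5},
    {"wx":0,"wy":28,"wz":0,"x":-240,"y":-280,"z":190,"fingers":-0.5},
    {"wx":0,"wy":28,"wz":0,"x":-240,"y":-280,"z":190,"fingers":-0.5},
  ],
)

```text
time: 21.42
tool_pos: [0.4657, -0.2463, 0.2935]
tcp_rot: [0.303, 1.532, -0.388]
wrist_force: [0.8, -0.3, -0.5]
width: 0.749
```

```bash
python3 - <<'E'
from ovl import *
import f7
f7.SEAT[:]=SEAT
d=snap("side","14");t=snap("top","14");s,p,Rc=cur();print(p,s["time"],s["wrist_force"])
L=f7.sh(-.34,LEVER)
cv2.imwrite("pics/e1.png",np.hstack([overlay(d,(345,145,60,60),6,[]),overlay(d,(345,145,60,60),6,[(L,(255,0,0))])]))
cv2.imwrite("pics/e2.png",np.hstack([overlay(t,(285,110,60,60),6,[]),overlay(t,(285,110,60,60),6,[(L,(255,0,0))])]))
cv2.imwrite("pics/e3.png",np.hstack([overlay(d,(270,140,65,50),6,[]),overlay(t,(215,165,60,70),6,[])[:300]]))
cv2.imwrite("pics/e4.png",t["frame"][...,::-1])
E
```

```text
[ 0.46593278 -0.24367263  0.29322167] 21.525 [ 0.46707807 -0.13927906  0.52005172]
```

View pics/e1.png

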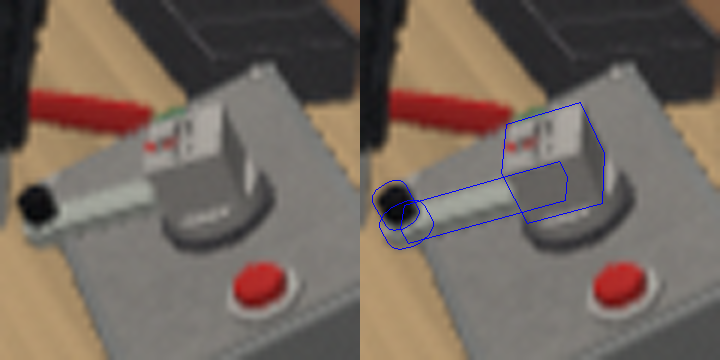

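View pics/e2.png

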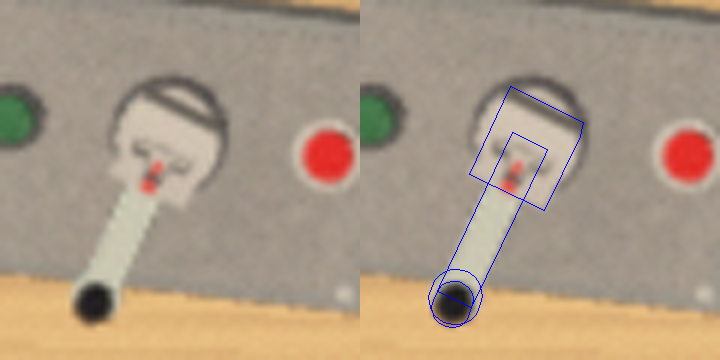

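View pics/e3.png

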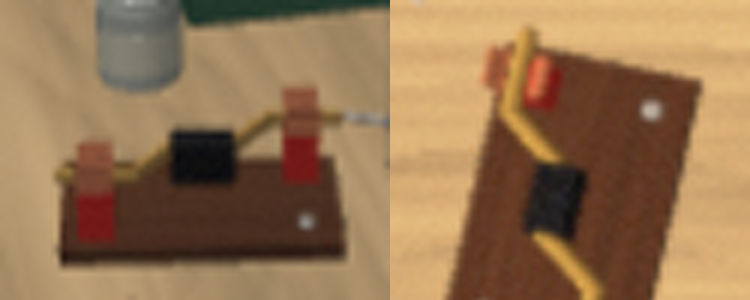

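View pics/e4.png

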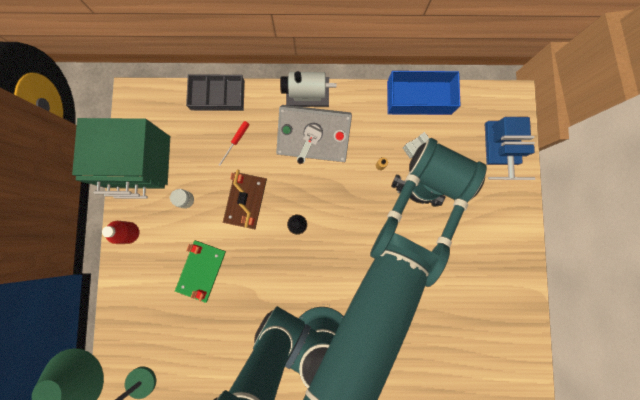

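```bash
python3 - <<'E'
from fit import *
from ovl import overlay
# grip dark fit top & side at z .031 ; fit block base already
for n,r,a,b in(("top14",(225,185,40,35),60,25),("side14",(285,155,35,25),55,20)):
    d=load(n); h=sat(d,r); o=np.clip((a-h[...,2])/(a-b),0,1)
    pl=lambda p,parts:[q+[0,0,.031] for q in pose2((p[0],p[1],p[2]),parts)]
    p,c=fit([(d,LINKGRIP,r,o,np.ones(o.shape,bool))],(.4816,.2837,-.197),place=pl,steps=(.004,.004,.05)); print(n,p.round(4),round(c,1))
    e=np.array(p[:2])-[.4816,.2837]; c_,s_=np.cos(-.197),np.sin(-.197); print(" along x",(e@[c_,s_]*1000).round(1),"across",(e@[-s_,c_]*1000).round(1))
    from f3 import *
    k=8; L=pl((.4816,.2837,-.197),LINKROD+LINKGRIP)
    cv2.imwrite(f"pics/l_{n}.png",overlay(d,(215,165,60,65) if n[0]=="t" else (270,140,65,50),8,[(L,(255,0,0))]))
# diff of other objects
import numpy as np
t0,t1=load("top0")["frame"].astype(int),load("top14")["frame"].astype(int)
D=np.abs(t0-t1).max(2); 
for nm,(u,v,s) in dict(cond=(382,163,8),cap=(297,225,14),pole=(417,146,12),ring=(450,176,12),scr=(235,143,18),tin=(181,199,12)).items(): print(nm,D[v-s:v+s,u-s:u+s].max(),(D[v-s:v+s,u-s:u+s]>40).sum())
E
```

```text
top14 [ 0.4832  0.2822 -0.314 ] 59.6
 along x 1.8 across -1.2
side14 [ 0.4837  0.2882 -0.2335] 32.8
 along x 1.1 across 4.8
cond 21 0
cap 21 0
pole 149 168
ring 155 576
scr 22 0
tin 20 0
```

View pics/l_top14.png

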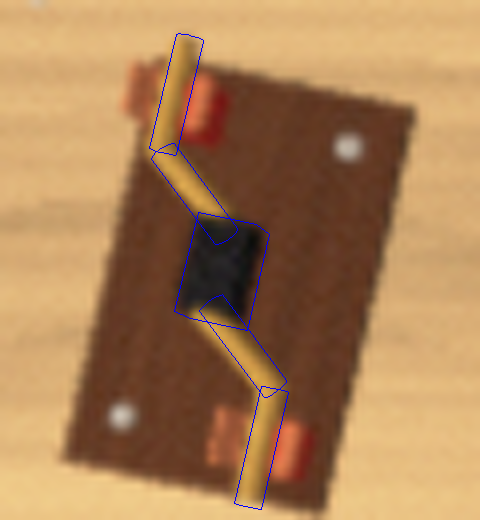

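View pics/l_side14.png

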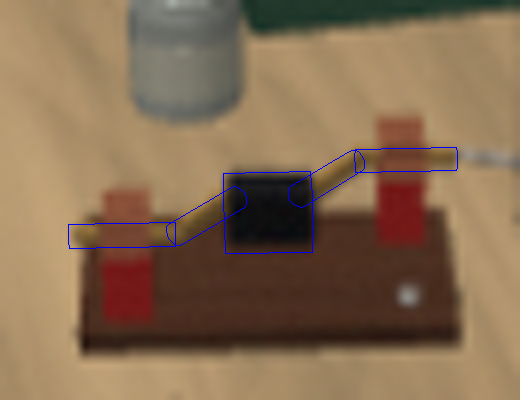

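```bash
python3 - <<'E'
from h import *
a,b=load("side0")["frame"].astype(int),load("side14")["frame"].astype(int); D=np.abs(a-b).max(2)
for nm,(u,v,s) in dict(pole=(423,271,14),ring=(405,319,13)).items(): print(nm,(D[v-s:v+s,u-s:u+s]>40).sum())
from workcell import finish_job
print(finish_job())
E
```

```text
pole 0
ring 0
the job is handed in; nothing more can be done
None
```

I did both parts of the job and handed it in at about 21.5 s, with the gripper open and clear of everything.

**Link:** It lies level in both notches of the brown terminal block; I left the green one alone. Drawing the intended position over both final pictures matches it to about a pixel. The last numeric fit of the grip came out 1–2 mm off midway. The side and top fits disagreed across the notches, at +4.8 and −1.2 mm. I think the side figure is a fitting error, because the rods visibly sit in both notches.

**Lever:** I turned it to the shaft angle I measured (about −0.34 rad) and slid it on with almost no force. It came to a hard stop 1.2 mm past my predicted seat, and pressing harder (about 25 N) moved it no further. After release, the pictures show the hub on the collar with the lever where it should be, to about a pixel.

**Other parts:** The picture comparison shows no movement of the six loose parts. Four were checked from the top camera. The pole piece and retainer were hidden by the arm there, so I checked them from the side.

**What disagreed:**
- **Fingertips:** They sat roughly 30–40 mm farther back than the description gives. My first grasp of the link closed above the grip without touching it, so I went lower and gripped again.
- **Shaft position:** By my measurements the shaft sits about 14 mm up the slope from the panel centre, so I used the measured position.

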